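# Press a bush home with the quick clamp, then release it

### The job

Use the quick clamp on the jig board to press the flanged bush fully home into the white spool bracket: squeeze the clamp's trigger towards its grip again and again until the flange sits flush on the bracket. Then push the release lever back and slide the clamp head all the way back against its stop collar, leaving the bracket standing upright on its bed. Do not shift the spare bush and the U-shaped clip that stand on the board.

Things in the scene. Friction and masses are not known exactly. Their poses are not given: they have to be found in the camera images.
- station: Jig board 150 x 460 mm fixed to the desk; on it a one-hand bar clamp, upside down, used as a small press: toothed bar along y, jaws and grip pointing up. Origin: on the desk below the middle of the clamp head when that is fully back. x: across the bar, away from the robot; y: along the bar, the way the jaw closes; z: up. Fixed jaw: pad face at y 188, top z 122; bed for the bracket: top z 66.
- lamp (a point): Middle of the underside of a lamp bar, 20 mm wide, 440 mm long, 14 mm thick, that runs along the bar above the clamp (x 18 to 38, z 305 mm in the station's axes), on posts at x 50, y -185 and 235. A hand held upright over the trigger or lever would hit it: lean the hand 20 to 45 degrees towards station -x.
- head (a joint): Travel of the black clamp head (with grip, trigger, release lever and moving jaw) along station +y, m: 0 fully back at its stop collar, at most 0.080. A ratchet of 5 mm teeth lets it go forward and holds it from going back unless the release lever is pressed. Drags with about 6 N. With travel 0 its body spans y -62 to 62, z 14 to 70 mm.
- trigger (a joint): Squeeze of the trigger, rad: 0 let go (a spring returns it), 0.24 at the grip. It turns about a pin along x at station y 12 mm + head travel, z 14, its top going to -y by about 40 mm. A full squeeze drives the head 5 to 10 mm; let it right back to 0 before the next. About 10 N at the top unloaded, 15 to 20 N pressing the bush; it goes stiff and drives no farther once the bush is home.
- release (a joint): Press of the release lever, rad: 0 let go (spring), 0.22 fully pressed; turns about a pin along x at station y 30 mm + head travel, z 50, its top going to -y by 25 mm at about 3 N. From 0.15 on the ratchet is lifted, and pushing on in -y slides the whole head back, as long as the trigger is let go. At rest it may read up to 0.14, its pawl lying on a tooth.
- bush (a joint): How far the bush is in the bracket, m: 0 flange 18 mm proud of the bracket's face, 0.018 home, flange flush on the bracket. Stiff push fit: some 20 N moves it, and it stays where it is left.
- trigger_pull (a point): Middle of the trigger's front (+y) face near its top, z 182 mm when let go: at station y -11 mm + head travel: pull here in station -y. The trigger is a grey bar 24 mm wide, 9 mm thick, top z 200, standing in front (+y) of the grip. Moves with trigger and head.
- grip (a point): Middle of the back (-y) face of the fixed pistol grip, z 182 mm; the grip is 30 mm wide, 18 mm thick, black. About 67 mm from trigger_pull with the trigger let go. Moves with the head.
- release_top (a point): Middle of the front (+y) face of the release lever, 14 mm below its top (z 156 mm when let go): push here in station -y. At station y 41 mm + head travel when let go. Grey lever 26 mm wide, 8 mm thick, between trigger and moving jaw, top z 170: taller than the jaw, shorter than the trigger. Moves with lever and head.
- jaw (a point): Middle of the moving jaw's pad face (40 x 42 mm, facing +y), z 97 mm; top of the jaw z 119 mm. Moves with the head.
- bush_face (a point): Middle of the outer (-y) face of the bush's flange, 46 mm in diameter, 7 mm thick, where the jaw presses. Printed plastic bush, axis along the bar at z 100 mm.
- bracket_mid (a point): White printed spool bracket, loose: foot 60 x 50 x 8 mm, on it a tube 52 mm in diameter, 50 mm long, lying along the bar. This point: the tube's centre, 34 mm above the underside of the foot (60 mm overall height). Stands on the bed, 1 to 5 mm from the fixed jaw's pad. Axes as the station's.
- spare_bush: A second bush, loose, 46 mm in diameter, 37 mm tall, flange down on the jig board beside the bracket; origin under it. Not needed.
- angle_clip: Printed U-shaped clip, 80 x 42 x 56 mm, loose on the jig board beside the back part of the bar; origin under it. Not needed.
Mind the look-alikes: they are no part of the job. What is shaped like the part that bears bush but green, pink or turquoise is not meant.

How it is judged (in metres and radians):
On the way, in this order (a step that is already met when the one before it is completed fails the run):
1. the bush is going in (7.5 mm or more) with the trigger squeezed (value of joint bush above 0.0075 m and value of joint trigger above 0.04 rad).
2. the bush is home, its flange within 1.5 mm of the bracket (value of joint bush above 0.0165 m), for 0.2 s.
At the end, for the whole second after the job is handed in: The bush is home (flange within 1.5 mm of the bracket), the clamp head is back within 4 mm of its stop and at rest, the trigger is let go, and the bracket stands upright on its bed (within 12 mm of the bar's middle line, at most 12 mm back along it) (value of joint bush above 0.0165 m and value of joint head below 0.004 m and value of joint trigger below 0.04 rad and velocity of joint head below 0.01 m/s and x of bracket_mid in the frame of station between -0.012 and 0.012 m and y of bracket_mid in the frame of station above 0.148 m and z of bracket_mid in the frame of station between 0.096 and 0.104 m and angle between bracket_mid's own z axis and vertical below 0.12 rad); the robot touches nothing.
It fails at once if the spare bush or the U-shaped clip is moved by more than 20 mm (distance of any of spare_bush, angle_clip from where it was at the start of the episode above 0.02 m).
It fails at once if the bush is pushed directly with the fingers (contact force between the fingers and bush above 10 N).
It also fails if it takes over 61 s, if anything falls off the work surface, if the arm or the gripper's body presses on something with over 40 N, if the wrist force passes 120 N, or if a joint passes its speed limit or range.

### The arm

A 7-joint arm with a two-finger parallel gripper is mounted at the origin on the work surface. World frame = base frame: x ahead of the robot, y to its left, z up, the work surface at z = 0. Lengths are in mm, angles in degrees, forces in N, time in s.
With the tool pointing down it reaches from about 425 to 825 mm from the base axis. Payload 3.6 kg.
Tool frame: the origin (TCP) lies at the very end of the fingers, on their centre line; the grasp point (between the pads) lies 19 mm behind it; z points along the fingers, x is the direction in which the jaws open and shut, and the axes are right-handed (so a half turn about z gives the same grasp; the last joint's range is limited). The gripper opens to 85 mm and grips with 20 to 120 N. Pads are 22 mm wide; open, the fingers measure 114 mm over their backs; the gripper's body (76 mm by 85 mm) begins 54 mm behind the grasp point. The pads swing forward as they close: fully open they stand 13 mm farther back than shut.
Start: joints at [67.58, 35.231, -0.722, 81.555, 0.464, 63.22, -2.315], TCP at [231.905, -607.193, 231.297] pointing down, gripper open.
Joint ranges: [-178.69, 178.69], [-17.37, 117.87], [-77.05, 75.6], [15.02, 138.74], [-78.02, 258.01], [0.78, 113.62], [-162.83, 162.83]. Speed limits (degrees/s): [159.86, 159.86, 180, 180, 180, 180, 180].

### API

Orientations are given as a 3x3 rotation matrix whose columns are the frame's x, y, z axes.
In Python, from cell import robot, vision, job gives the robot as it stands.
- The arm moves only by the tool apply_moves, never from a script. Its argument "moves" is a list that holds one entry, the list of rows, each a list of 5 numbers: the shift along the tool's x, y, z in cm, then the turn about the tool's z in degrees, then the opening in per cent of the stroke, from 0 (shut) to 100 (fully open). In form: [[[x, y, z, yaw, jaw], ...]]. A call has 1 to 12 rows; each row shifts and turns the pose as measured when the row begins, along the tool's axes as they then stand; what a row does not reach is not made up. A row lasts 1/12 s, in which the tool goes at most 41.7 mm and 7.16 degrees, less where a joint would pass 70% of its speed; a pose out of reach is approached as far as the arm can. A call is refused whole if a number of a shift passes 4.17 or a number of a turn 7.16, either way. A call with a gripper value outside its range is refused whole. The fingers move at their own pace and stop on an object; the grip force is fixed at half the most. Time passes only in rows, so rows that do not move let the fingers close. It gives the time, the measured TCP pose, the force and the opening at its end, in the units of the state.
- robot.get_obs(): the state, without advancing time (a new reading comes with each control period).
- vision.capture(name): name is "side" or "top" or "wrist"; returns a dict with "img" (420x560x3 uint8, red, green, blue), "fovy" (degrees; the focal length in pixels is half the picture's height over the tangent of half this angle, whatever the lens; pixels are square), "cx", "cy" (the principal point, pixels), "k1" (the pictures are not rectified: a ray, as slopes to the right and down, at radius r is drawn at 1 + k1 r^2 times it, then the intrinsics apply), "R" (3x3) and "t" (3): a world point X has camera coordinates R X + t. Camera axes: x right, y down, z forward; pixel columns grow to the right and rows downward; lengths in mm; the calibration is good to about 2 mm. A picture is of the moment at which its call begins. There is no depth.
- job.close_job(): hands the job in, once; it reports no verdict.
The state is a dict: "clock": time; "joint_positions": joint angles; "dq": joint speeds; "joint_torque": joint torques, N m; "tcp_pos": TCP position; "tcp_rot": TCP orientation; "force": force on the tool from outside, world axes, zero at the start; "wrist_torque": the same for the moment, N m; "opening": finger opening in mm.
Only numpy, scipy, OpenCV 4.12 (cv2) and the standard library are available. Lean on these libraries where they do the work, as an engineer would, in place of code of your own. Each camera call takes 0.05 s, during which the arm holds its last target.

## Working session

There is one attempt and no reset: what is moved stays moved. The work goes in short steps, Python scripts to look and compute and a tool call to move; the robot and the scene stay as the last step left them, time stands still between calls to the robot, and variables do not carry over. Pictures are saved under pics/ and viewed, and the job is handed in when it is done.

Besides the shell and the picture viewer there is one more tool, called after ">>>" as a command line: name --argument value ..., lists and objects as JSON in quotes. apply_moves: Moves the arm, as the interface text tells. Its arguments: {"type":"object","properties":{"moves":{"type":"array"}},"required":["moves"]}

```bash
ls; mkdir -p pics
python3 - <<'E'
from cell import robot, vision, job
import cv2
o=robot.get_obs(); print(o)
for n in("side","top","wrist"):
    c=vision.capture(n); cv2.imwrite(f"pics/{n}0.png",c["img"][:,:,::-1]); print(n,{k:v for k,v in c.items() if k!="img"})
E
```

```text
pics
{'clock': 0.0, 'joint_positions': array([67.58114802, 35.28916197, -0.72345085, 81.64271177,  0.46374277,
       63.22191508, -2.31523963]), 'dq': array([ 0.04337369, -0.03448608,  0.09718003,  0.04560586, -0.05768935,
       -0.0318389 ,  0.04931492]), 'joint_torque': array([ 4.02158475e-04, -4.69203508e+01,  2.59121452e-01, -1.71028501e+01,
        9.87996580e-03,  9.57694865e-03,  3.12946916e-06]), 'tcp_pos': array([ 231.61768942, -606.48686264,  230.13111437]), 'tcp_rot': array([[ 3.56804704e-01, -9.34178500e-01, -9.66300127e-04],
       [-9.34175286e-01, -3.56806012e-01,  2.45053766e-03],
       [-2.63402129e-03,  2.83303331e-05, -9.99996531e-01]]), 'force': array([0.42410804, 0.92862662, 0.55464604]), 'wrist_torque': array([0.0165469 , 0.02987699, 0.00231727]), 'opening': 85.52079633866933}
side {'fovy': 52.99359508569466, 'cx': 276.922031148605, 'cy': 208.7880608132577, 'k1': -0.025288646016266618, 'R': array([[ 0.93987913, -0.34149583,  0.00279689],
       [-0.23486765, -0.6523147 , -0.72064049],
       [ 0.24792017,  0.67665806, -0.6933033 ]]), 't': array([-536.43684004,  290.10592413,  777.43878754])}
top {'fovy': 52.71279814407246, 'cx': 275.7924958147168, 'cy': 205.78381227442551, 'k1': -0.019679257732293672, 'R': array([[ 1.26594634e-03, -9.99998888e-01,  7.88107369e-04],
       [-9.81534175e-01, -1.39332174e-03, -1.91281786e-01],
       [ 1.91282672e-01, -5.31401838e-04, -9.81534848e-01]]), 't': array([ 36.18143292, 596.71107375, 925.62579503])}
wrist {'fovy': 61.44445303128365, 'cx': 285.4863606886005, 'cy': 209.08600056619883, 'k1': -0.04580822547121967, 'R': array([[ 0.35725912, -0.93400448, -0.00124765],
       [-0.88987207, -0.34078352,  0.3033056 ],
       [-0.28371397, -0.10724845, -0.95289252]]), 't': array([-649.7430526 ,  -39.76105611,  379.48789506])}
```

View pics/side0.png

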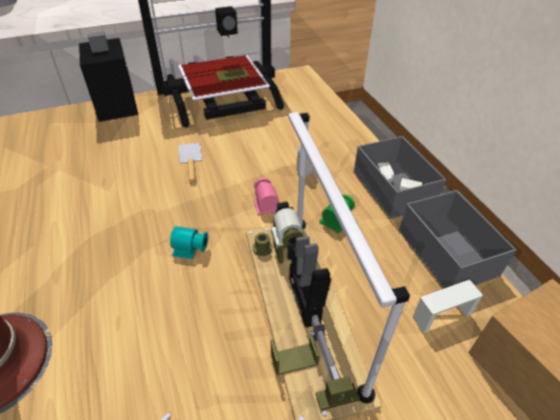

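View pics/top0.png

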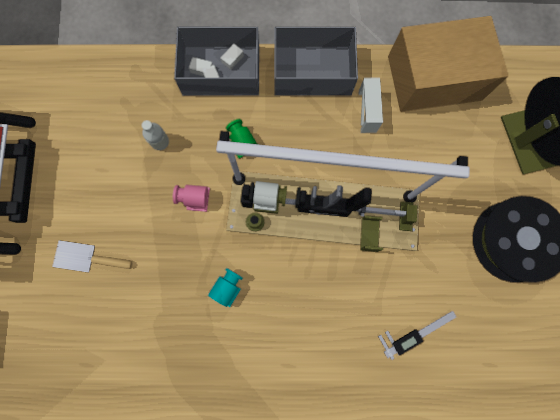

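View pics/wrist0.png

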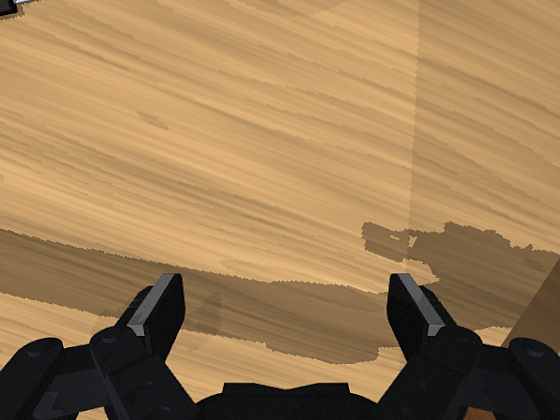

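Run:
```python
import cv2
i=cv2.imread("pics/top0.png")[110:270,200:480]; cv2.imwrite("pics/tc.png",cv2.resize(i,None,fx=2.85,fy=2.85,interpolation=cv2.INTER_CUBIC))
i=cv2.imread("pics/side0.png")[100:420,210:440]; cv2.imwrite("pics/sc.png",cv2.resize(i,None,fx=1.87,fy=1.87,interpolation=cv2.INTER_CUBIC))
```

```text
(no output)
```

View pics/tc.png

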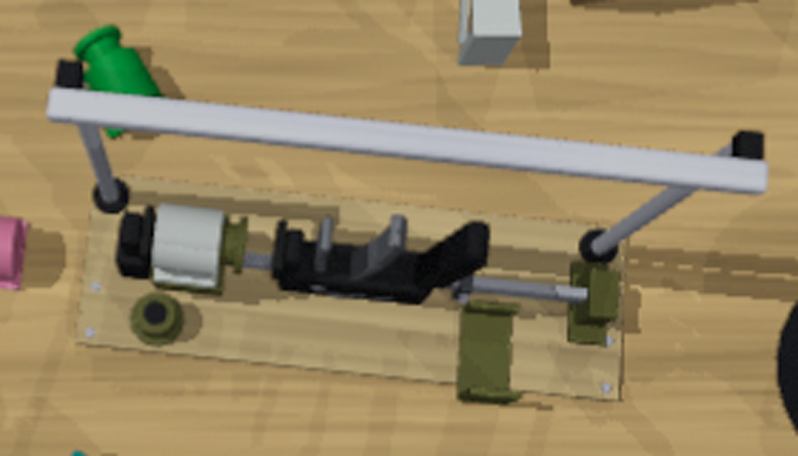

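View pics/sc.png

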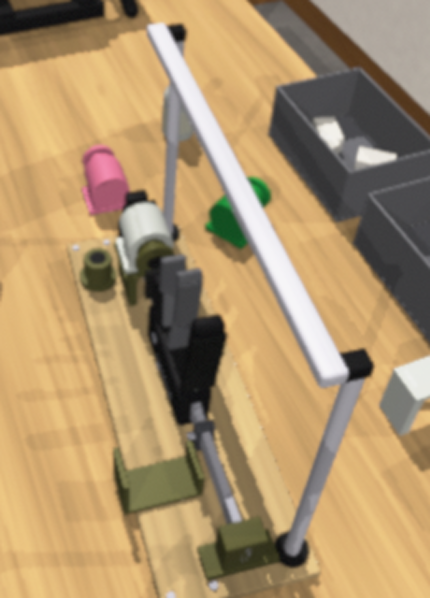

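```bash
cat > h.py <<'E'
import numpy as np, cv2, json
from scipy.optimize import least_squares
def proj(c,X):
    X=np.atleast_2d(X); p=X@c["R"].T+c["t"]; s=p[:,:2]/p[:,2:]; r2=(s**2).sum(1,keepdims=True)
    s=s*(1+c["k1"]*r2); f=210/np.tan(np.radians(c["fovy"]/2))
    return s*f+[c["cx"],c["cy"]]
def ray(c,uv):
    f=210/np.tan(np.radians(c["fovy"]/2)); d=(np.array(uv,float)-[c["cx"],c["cy"]])/f
    s=d.copy()
    for _ in range(10): s=d/(1+c["k1"]*(s@s))
    return -c["R"].T@c["t"], c["R"].T@np.array([s[0],s[1],1])
def onz(c,uv,z):
    o,d=ray(c,uv); return o+d*(z-o[2])/d[2]
def S2W(p,X):
    X=np.atleast_2d(X).astype(float); a=p[2]; return np.c_[p[0]+np.cos(a)*X[:,0]-np.sin(a)*X[:,1],p[1]+np.sin(a)*X[:,0]+np.cos(a)*X[:,1],X[:,2]]
def W2S(p,X):
    X=np.atleast_2d(X); a=p[2]; d=X[:,:2]-p[:2]; return np.c_[np.cos(a)*d[:,0]+np.sin(a)*d[:,1],-np.sin(a)*d[:,0]+np.cos(a)*d[:,1],X[:,2]]
E
python3 - <<'E'
from h import *
from cell import vision
ct=vision.capture("top"); cs=vision.capture("side")
T=lambda x,y:(200+x/2.85,110+y/2.85); S=lambda x,y:(210+x/1.87,100+y/1.87)
pts=[(ct,T(48,119),(18,245,305)),(ct,T(52,88),(38,245,319)),(ct,T(762,192),(18,-195,305)),(ct,T(768,163),(38,-195,319)),
(ct,T(110,196),(50,235,14)),(ct,T(598,247),(50,-185,14)),
(cs,S(148,30),(18,245,319)),(cs,S(345,370),(38,-195,319)),(cs,S(323,380),(18,-195,319))]
def f(p): return np.concatenate([(proj(c,S2W(p,X))[0]-uv) for c,uv,X in pts])
r=least_squares(f,[600,-100,0],x_scale=[100,100,.1],loss="soft_l1"); print(r.x,np.degrees(r.x[2])); print(f(r.x).reshape(-1,2).round(1))
p=r.x
for n,uv,z in [("board NL",(78,344),12),("NR",(621,400),12),("FR",(625,240),12),("FL",(95,178),12)]:
    print(n,W2S(p,onz(ct,T(*uv),z)).round(1))
for n,uv,z in [("grip top back R corner",(488,226),200),("trig top",(398,220),200),("lever top",(325,220),170),("bracket near top",(158,205),126),("bracket right",(222,210),118),("flange",(243,222),120)]:
    print(n,W2S(p,onz(ct,T(*uv),z)).round(1))
for n,uv,z in [("grip top",(207,322),200),("trig top",(190,265),200),("lever top",(172,260),170)]:
    print("side",n,W2S(p,onz(cs,S(*uv),z)).round(1))
np.save("st.npy",p)
E
```

```text
[ 5.99356006e+02 -1.00443473e+02 -1.08735450e-01] -6.23008237228992
[[ 0.2  1. ]
 [-0.7 -1.5]
 [-1.5  2. ]
 [ 0.2 -1. ]
 [ 0.3 -0.8]
 [-0.1 -0.3]
 [-1.1 -2.2]
 [ 2.7  2.2]
 [-0.8  0.2]]
board NL [[-82.2 246.2  12. ]]
NR [[ -79.2 -211.8   12. ]]
FR [[  58.6 -208.8   12. ]]
FL [[ 63.  250.6  12. ]]
grip top back R corner [[  9.  -52.2 200. ]]
trig top [[  6.4  10.9 200. ]]
lever top [[  8.2  59.7 170. ]]
bracket near top [[ 16.9 184.8 126. ]]
bracket right [[ 20.4 135.9 118. ]]
flange [[ 12.2 118.8 120. ]]
side grip top [[ -1.9 -47.9 200. ]]
side trig top [[  3.3  19.1 200. ]]
side lever top [[ -2.5  54.7 170. ]]
```

>>> apply_moves --moves '[[[-2.8,-2.8,0,0,100],[-2.8,-2.8,0,0,100],[-2.8,-2.8,0,0,100],[-2.8,-2.8,0,0,100],[-2.8,-2.8,0,0,100],[-2.8,-2.8,0,0,100],[-2.8,-2.8,0,0,100],[-2.8,-2.8,0,0,100]]]'

```text
clock: 0.92
tcp_pos: [359.0, -317.9, 226.3]
tcp_rot: [[0.335, -0.942, -0.006], [-0.942, -0.335, -0.007], [0.004, 0.008, -1.0]]
force: [1.1, -0.7, -0.4]
opening: 85.1
```

>>> apply_moves --moves '[[[-2.7,-2.6,0,0,100],[-2.7,-2.6,0,0,100],[-2.7,-2.6,0,0,100],[-2.7,-2.6,0,0,100],[-2.7,-2.6,0,0,100],[-2.7,-2.6,0,0,100],[-2.7,-2.6,0,0,100],[0,0,0,-7,100],[0,0,0,-7,100],[0,0,0,-7,100],[0,0,0,-7,100],[0,0,0,-7,100]]]'

```text
clock: 1.92
tcp_pos: [475.5, -48.7, 226.6]
tcp_rot: [[0.825, -0.564, 0.003], [-0.564, -0.825, -0.002], [0.004, -0.0, -1.0]]
force: [-0.5, -0.9, 1.0]
opening: 85.5
```

>>> apply_moves --moves '[[[0,0,0,-7,100],[0,0,0,-7,100],[0,0,0,-7,100],[0,0,0,-7,100]]]'

```text
clock: 2.25
tcp_pos: [475.4, -48.2, 226.8]
tcp_rot: [[0.995, -0.101, 0.004], [-0.101, -0.995, -0.002], [0.004, 0.002, -1.0]]
force: [-1.0, -0.3, -0.5]
opening: 85.8
```

Run:
```python
from h import *
from cell import robot,vision
o=robot.get_obs();p=np.load("st.npy")
print(W2S(p,o["tcp_pos"]).round(1),np.degrees(np.arctan2(o["tcp_rot"][1,0],o["tcp_rot"][0,0])),o["clock"],o["joint_positions"].round(1))
for n in("side","top","wrist"):
    c=vision.capture(n); cv2.imwrite(f"pics/{n}1.png",c["img"][:,:,::-1])
```

```text
[[-128.8   38.5  226.8]] -5.790594309284695 2.25 [ 20.2  21.7 -23.5 109.1  11.1  51.1 -14.6]
```

View pics/wrist1.png

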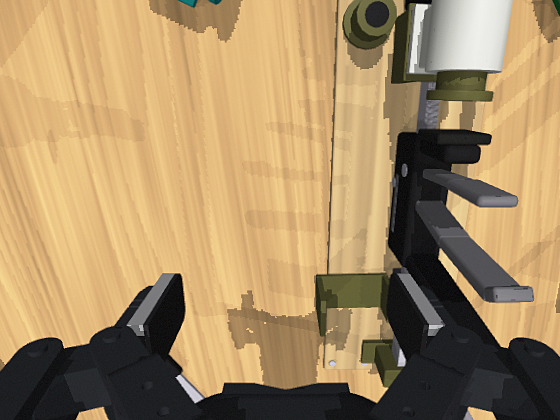

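View pics/top1.png

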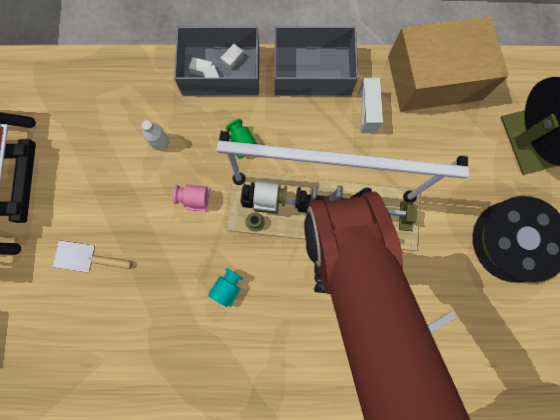

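View pics/side1.png

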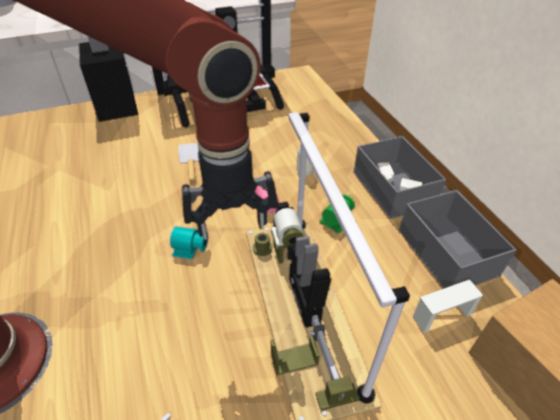

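Run:
```python
import cv2
i=cv2.imread("pics/wrist1.png")[60:330,360:560]; cv2.imwrite("pics/wc.png",cv2.resize(i,None,fx=2.2,fy=2.2,interpolation=cv2.INTER_CUBIC))
```

```text
(no output)
```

View pics/wc.png

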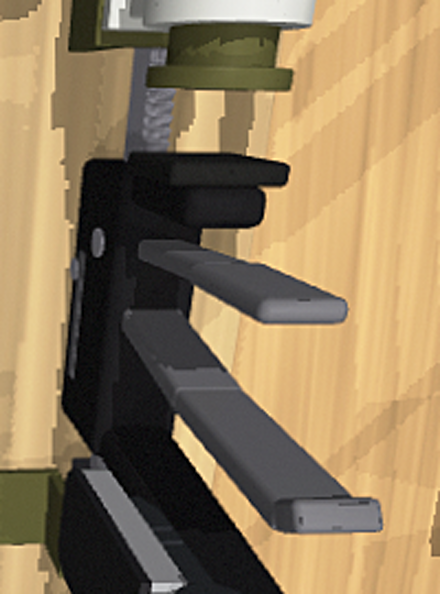

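Run:
```python
from h import *
from cell import vision
p=np.load("st.npy"); c=vision.capture("wrist")
for n,uv,z in [("trig front L",(282,500),200),("trig front R",(380,498),200),("trig back L",(278,530),200),("trig back R",(382,530),200),("lever front L",(262,302),170),("lever front R",(345,298),170),("lever back L",(265,322),170),("lever back R",(345,320),170),
("jaw top frontR",(288,165),119),("jaw frontL",(172,165),119),("jaw backR",(290,182),119),("flange L low",(148,78),100),("flange R low",(293,78),100),("jaw plate far",(290,158),119)]:
    print(n,W2S(p,onz(c,(360+uv[0]/2.2,60+uv[1]/2.2),z)).round(1))
```

```text
trig front L [[-16.3  15.5 200. ]]
trig front R [[  9.6  15.6 200. ]]
trig back L [[-15.7   6.8 200. ]]
trig back R [[ 12.4   6.2 200. ]]
lever front L [[-13.   58.8 170. ]]
lever front R [[ 10.2  59.9 170. ]]
lever back L [[-11.2  53.1 170. ]]
lever back R [[ 11.5  53.6 170. ]]
jaw top frontR [[ 18.   90.2 119. ]]
jaw frontL [[-20.3  89.9 119. ]]
jaw backR [[ 19.6  84.7 119. ]]
flange L low [[-23.7 116.6 100. ]]
flange R low [[ 26.1 117.3 100. ]]
jaw plate far [[ 18.3  92.4 119. ]]
```

>>> apply_moves --moves '[[[0,0.35,2.2,-0.4,100],[0,0,2.2,0,100],[0,0,2.1,0,100],[0,0,0,0,100]]]'

```text
clock: 2.78
tcp_pos: [477.7, -52.5, 161.8]
tcp_rot: [[0.993, -0.115, 0.011], [-0.115, -0.993, -0.004], [0.011, 0.003, -1.0]]
force: [-0.3, 0.3, 0.1]
opening: 85.5
```

```bash
cat > st.py <<'E'
from h import *
from cell import robot
o=robot.get_obs();p=np.load("st.npy"); R=o["tcp_rot"]
a=p[2]; M=np.array([[np.cos(a),np.sin(a),0],[-np.sin(a),np.cos(a),0],[0,0,1]])
print("t",round(o["clock"],2),"S",W2S(p,o["tcp_pos"]).round(1)[0],"yaw",np.degrees(np.arctan2(R[1,0],R[0,0])).round(2),"F",(M@o["force"]).round(1),"tq",o["wrist_torque"].round(2),"z",R[:,2].round(3))
E
python3 st.py
```

```text
t 2.78 S [-126.1   34.5  161.8] yaw -6.6 F [-0.3  0.3  0.1] tq [-0.01  0.12  0.01] z [ 0.011 -0.004 -1.   ]
```

>>> apply_moves --moves '[[[2.5,0,0,0,100],[2.5,0,0,0,100],[2.2,0,0,0,100],[0,0,0,0,100]]]'

```text
clock: 3.12
tcp_pos: [549.9, -60.9, 163.8]
tcp_rot: [[0.993, -0.121, 0.007], [-0.121, -0.993, -0.006], [0.007, 0.005, -1.0]]
force: [0.9, -1.1, -0.2]
opening: 85.3
```

```bash
python3 st.py
python3 - <<'E'
from h import *
from cell import robot,vision
for n in("side","wrist"):
    c=vision.capture(n); cv2.imwrite(f"pics/{n}2.png",c["img"][:,:,::-1])
i=cv2.imread("pics/side2.png")[100:340,180:440]; cv2.imwrite("pics/side2c.png",cv2.resize(i,None,fx=2.4,fy=2.4,interpolation=cv2.INTER_CUBIC))
E
```

```text
t 3.12 S [-53.5  34.  163.8] yaw -6.98 F [ 1.  -1.  -0.2] tq [ 0.02  0.01 -0.05] z [ 0.007 -0.006 -1.   ]
```

View pics/wrist2.png

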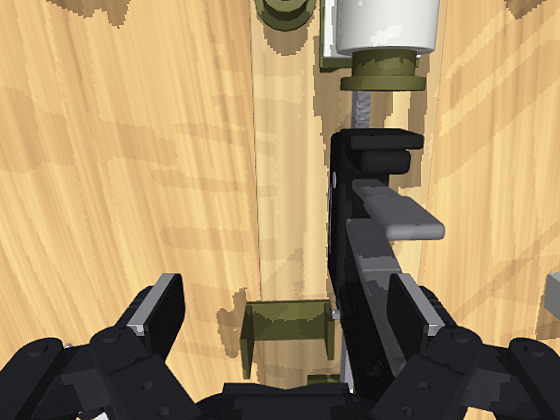

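View pics/side2c.png

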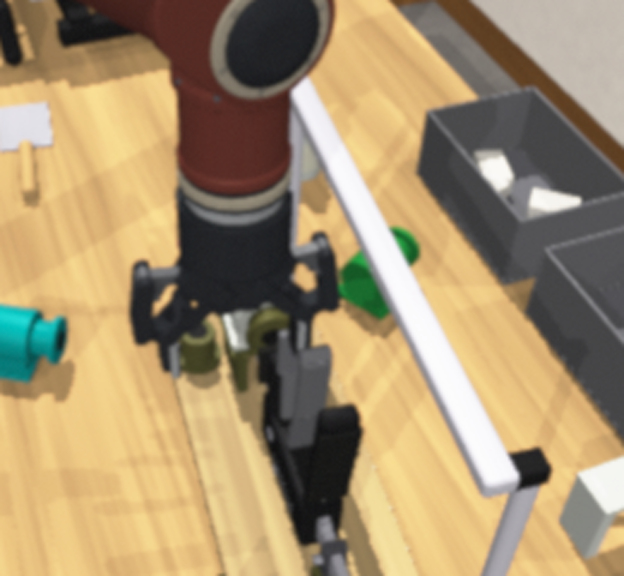

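>>> apply_moves --moves '[[[0,1.0,0,0,100],[0,1.0,0,0,100],[0,1.0,0,0,100],[0,1.0,0,0,100]]]'

```text
clock: 3.55
tcp_pos: [538.1, -94.8, 164.6]
tcp_rot: [[0.994, -0.111, -0.0], [-0.111, -0.994, 0.002], [-0.0, -0.002, -1.0]]
force: [2.3, 10.1, -6.4]
opening: 85.7
```

```bash
python3 st.py
```

```text
t 3.55 S [-61.5  -1.  164.6] yaw -6.37 F [ 1.2 10.3 -6.4] tq [ 2.24 -0.09  0.64] z [-0.     0.002 -1.   ]
```

>>> apply_moves --moves '[[[0.5,1.0,0,0,100],[0.4,0.8,0,0,100],[0.2,0.5,0,0,100]]]'

```text
clock: 3.8
tcp_pos: [536.0, -106.7, 161.1]
tcp_rot: [[0.995, -0.098, -0.022], [-0.097, -0.995, 0.023], [-0.024, -0.021, -0.999]]
force: [1.7, 8.6, 1.6]
opening: 85.5
```

```bash
python3 st.py;  python3 - <<'E'
from h import *
from cell import robot,vision
for n in("side","wrist"):
    c=vision.capture(n); cv2.imwrite(f"pics/{n}3.png",c["img"][:,:,::-1])
E
```

```text
t 3.8 S [-62.3 -13.1 161.1] yaw -5.58 F [0.7 8.7 1.6] tq [ 1.51 -0.23  0.4 ] z [-0.022  0.023 -0.999]
```

View pics/wrist3.png

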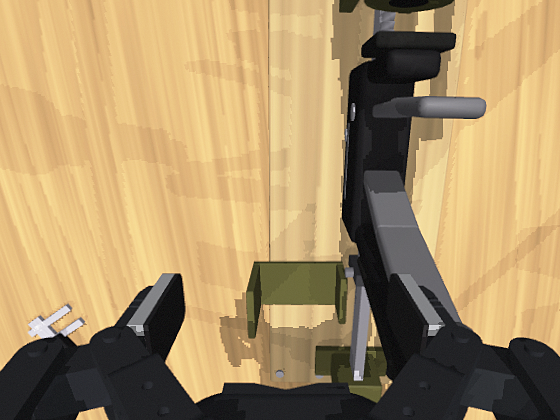

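```bash
cat > jaw.py <<'E'
from h import *
from cell import vision
import sys
p=np.load("st.npy"); c=vision.capture("wrist"); n=sys.argv[1]
cv2.imwrite(f"pics/{n}.png",c["img"][:,:,::-1])
g=c["img"].astype(int)
# unproject top view of jaw: rectify z=119 plane station x -30..30, y 60..200 at 3px/mm
xs=np.linspace(-60,40,300); ys=np.linspace(200,0,600)
X,Y=np.meshgrid(xs,ys); P=S2W(p,np.c_[X.ravel(),Y.ravel(),np.full(X.size,119.)])
uv=proj(c,P).astype(np.float32).reshape(600,300,2)
r=cv2.remap(c["img"][:,:,::-1].copy(),uv[...,0],uv[...,1],cv2.INTER_LINEAR)
for k in range(0,201,10): cv2.line(r,(0,int((200-k)*3)),(8 if k%50 else 20,int((200-k)*3)),(0,0,255),1)
cv2.imwrite(f"pics/{n}r.png",r)
E
python3 jaw.py j1
```

```text
(no output)
```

View pics/j1r.png

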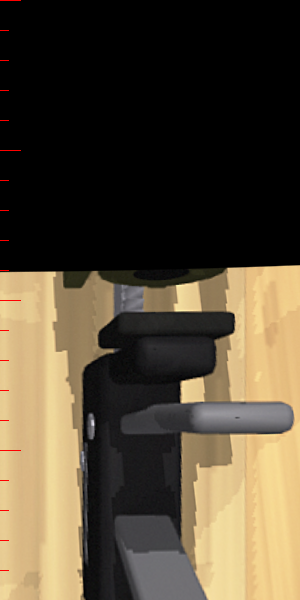

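>>> apply_moves --moves '[[[0.5,0.9,0.1,0,100],[0.5,0.9,0,0,100]]]'

```text
clock: 4.12
tcp_pos: [535.5, -110.5, 160.4]
tcp_rot: [[0.996, -0.083, -0.041], [-0.081, -0.996, 0.043], [-0.044, -0.039, -0.998]]
force: [-11.6, 18.4, 14.1]
opening: 85.2
```

```bash
python3 st.py
```

```text
t 4.12 S [-62.4 -17.  160.4] yaw -4.66 F [-13.5  17.   14.1] tq [3.6  1.61 0.73] z [-0.041  0.043 -0.998]
```

>>> apply_moves --moves '[[[0,-2.0,0,0,100],[0.3,-2.0,0,0,100],[0.3,-1.4,0,0,100],[0.3,0,0,0,100]]]'

```text
clock: 4.45
tcp_pos: [544.2, -58.7, 163.4]
tcp_rot: [[0.995, -0.087, -0.047], [-0.085, -0.995, 0.043], [-0.051, -0.039, -0.998]]
force: [0.2, -0.6, -1.2]
opening: 85.4
```

```bash
python3 st.py; python3 jaw.py j2
```

```text
t 4.45 S [-59.4  35.5 163.4] yaw -4.86 F [ 0.3 -0.6 -1.2] tq [-0.01 -0.11  0.04] z [-0.047  0.043 -0.998]
```

View pics/j2r.png

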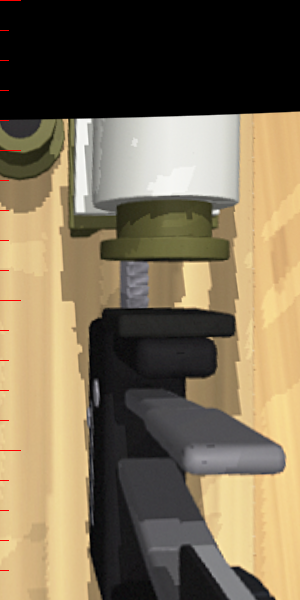

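View pics/j2.png

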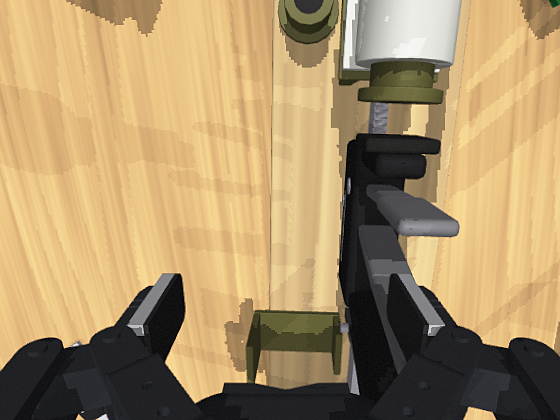

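>>> apply_moves --moves '[[[0,-1.0,0,0,100],[0,2.2,0,0,100],[0,2.2,0,0,100],[0,1.8,0,0,100]]]'

```text
clock: 4.83
tcp_pos: [539.6, -100.5, 159.7]
tcp_rot: [[0.996, -0.075, -0.05], [-0.072, -0.996, 0.059], [-0.054, -0.055, -0.997]]
force: [0.9, 11.0, -4.9]
opening: 85.4
```

```bash
python3 st.py
```

```text
t 4.83 S [-59.4  -6.6 159.7] yaw -4.15 F [-0.3 11.  -4.9] tq [1.93 0.03 0.34] z [-0.05   0.059 -0.997]
```

>>> apply_moves --moves '[[[0,1.6,0,-0.8,100]]]'

```text
clock: 4.92
tcp_pos: [538.9, -103.7, 159.1]
tcp_rot: [[0.998, -0.05, -0.05], [-0.046, -0.996, 0.078], [-0.054, -0.075, -0.996]]
force: [-0.0, 29.8, 6.3]
opening: 85.7
```

```bash
python3 st.py
```

```text
t 4.92 S [-59.7  -9.8 159.1] yaw -2.63 F [-3.3 29.6  6.3] tq [ 5.56 -0.33  1.03] z [-0.05   0.078 -0.996]
```

>>> apply_moves --moves '[[[0,-2.0,0,-1.0,100],[0,-2.2,0,-1.5,100],[0,-1.8,0,-1.0,100],[0,0,0,0,100]]]'

```text
clock: 5.25
tcp_pos: [540.4, -41.3, 163.2]
tcp_rot: [[0.999, 0.011, -0.051], [0.015, -0.996, 0.085], [-0.05, -0.085, -0.995]]
force: [0.6, 0.7, 0.3]
opening: 85.1
```

```bash
python3 st.py; python3 jaw.py j3
```

```text
t 5.25 S [-65.1  52.4 163.2] yaw 0.87 F [0.5 0.8 0.3] tq [-0.03 -0.07 -0.02] z [-0.051  0.085 -0.995]
```

View pics/j3r.png

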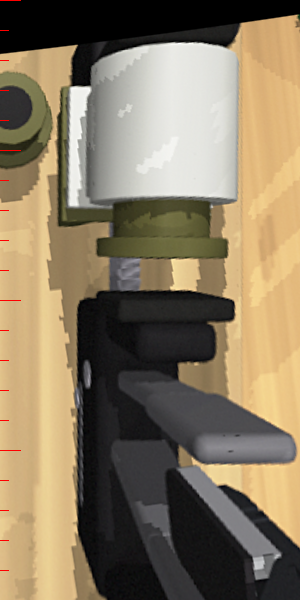

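View pics/j3.png

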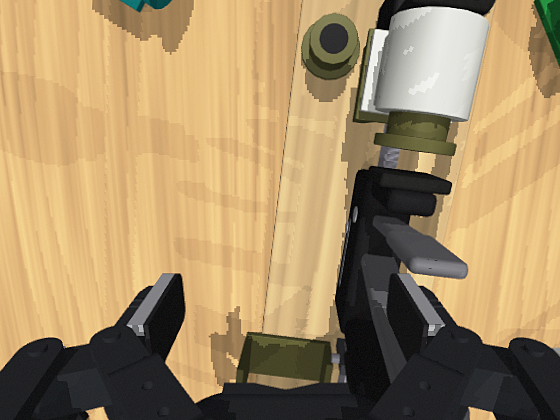

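>>> apply_moves --moves '[[[0.5,0,0,6.8,100],[0,2.6,0,0.3,100],[0,2.6,0,0.3,100]]]'

```text
clock: 5.55
tcp_pos: [539.9, -88.2, 158.4]
tcp_rot: [[0.992, -0.117, -0.052], [-0.112, -0.99, 0.092], [-0.062, -0.085, -0.994]]
force: [2.4, 17.3, -9.9]
opening: 85.3
```

```bash
python3 st.py
```

```text
t 5.55 S [-60.5   5.7 158.4] yaw -6.42 F [ 0.5 17.4 -9.9] tq [ 3.04 -0.13  0.55] z [-0.052  0.092 -0.994]
```

>>> apply_moves --moves '[[[0,1.1,-0.2,0.6,100]]]'

```text
clock: 5.63
tcp_pos: [538.3, -93.8, 158.6]
tcp_rot: [[0.991, -0.124, -0.053], [-0.118, -0.988, 0.104], [-0.065, -0.096, -0.993]]
force: [3.0, 22.5, -3.2]
opening: 85.4
```

```bash
python3 st.py
```

```text
t 5.63 S [-61.4  -0.  158.6] yaw -6.79 F [ 0.5 22.7 -3.2] tq [ 4.11 -0.55  0.73] z [-0.053  0.104 -0.993]
```

>>> apply_moves --moves '[[[0,0.9,0,0.6,100]]]'

```text
clock: 5.72
tcp_pos: [538.4, -93.3, 158.4]
tcp_rot: [[0.991, -0.127, -0.051], [-0.12, -0.986, 0.118], [-0.066, -0.111, -0.992]]
force: [1.5, 21.1, 5.0]
opening: 85.5
```

```bash
python3 st.py; python3 jaw.py j4
```

```text
t 5.72 S [-61.4   0.5 158.4] yaw -6.91 F [-0.8 21.2  5. ] tq [ 4.03 -0.64  0.78] z [-0.051  0.118 -0.992]
```

View pics/j4r.png

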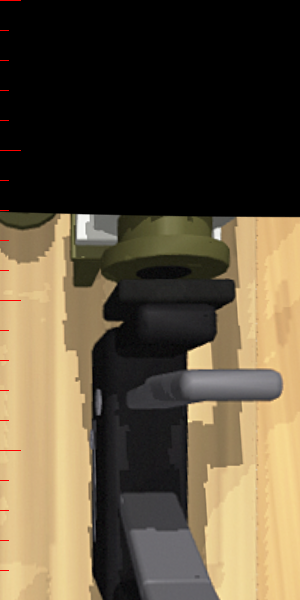

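>>> apply_moves --moves '[[[0,-2.2,0.2,0,100],[0,-2.2,0.2,-0.5,100],[0.2,-1.6,0.1,-0.2,100],[0,0,0,0,100],[0,2.7,-0.2,0.3,100],[0,2.5,-0.2,0.4,100]]]'

```text
clock: 6.27
tcp_pos: [542.0, -79.6, 157.5]
tcp_rot: [[0.991, -0.122, -0.052], [-0.115, -0.985, 0.13], [-0.067, -0.123, -0.99]]
force: [2.6, 15.3, -7.8]
opening: 85.5
```

```bash
python3 st.py
```

```text
t 6.27 S [-59.3  14.5 157.5] yaw -6.61 F [ 0.9 15.5 -7.8] tq [ 2.72 -0.23  0.58] z [-0.052  0.13  -0.99 ]
```

>>> apply_moves --moves '[[[0,1.3,-0.2,0.6,100]]]'

```text
clock: 6.35
tcp_pos: [540.0, -87.6, 157.3]
tcp_rot: [[0.99, -0.13, -0.053], [-0.121, -0.983, 0.142], [-0.071, -0.134, -0.988]]
force: [6.1, 27.1, -4.9]
opening: 85.4
```

```bash
python3 st.py
```

```text
t 6.35 S [-60.4   6.3 157.3] yaw -6.96 F [ 3.1 27.6 -4.9] tq [ 5.08 -0.87  0.98] z [-0.053  0.142 -0.988]
```

>>> apply_moves --moves '[[[0,-2.2,0.25,0,100],[0,-2.2,0.25,-0.5,100],[0.2,-1.6,0.2,-0.2,100],[0,0,0,0,100]]]'

```text
clock: 6.68
tcp_pos: [548.2, -36.7, 156.0]
tcp_rot: [[0.99, -0.133, -0.056], [-0.124, -0.982, 0.141], [-0.073, -0.132, -0.988]]
force: [0.8, 0.3, 0.4]
opening: 85.5
```

```bash
python3 st.py; python3 jaw.py j5
```

```text
t 6.68 S [-57.8  57.8 156. ] yaw -7.17 F [0.7 0.4 0.4] tq [-0.08 -0.06 -0.01] z [-0.056  0.141 -0.988]
```

View pics/j5r.png

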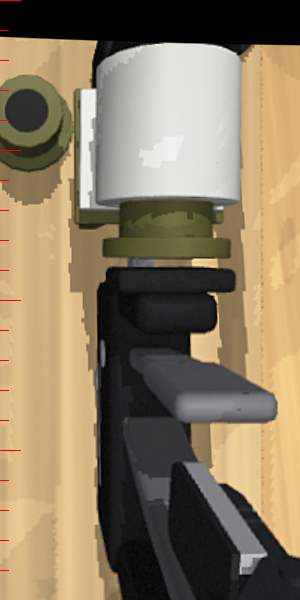

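View pics/j5.png

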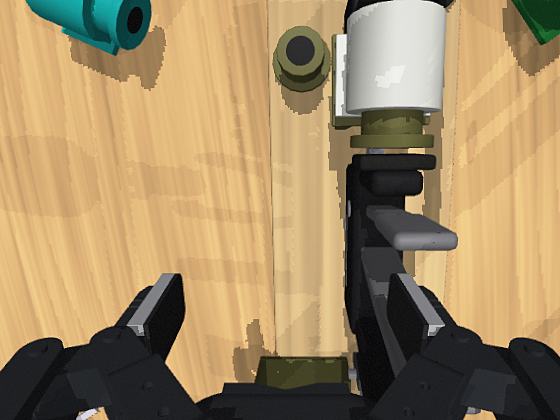

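>>> apply_moves --moves '[[[0,0,-0.7,-0.5,100],[0,2.5,-0.3,0.3,100],[0,2.3,-0.3,0.4,100],[0,0.9,-0.2,0.5,100]]]'

```text
clock: 7.07
tcp_pos: [540.2, -82.4, 163.6]
tcp_rot: [[0.989, -0.132, -0.06], [-0.12, -0.979, 0.167], [-0.081, -0.158, -0.984]]
force: [8.5, 24.3, -11.1]
opening: 85.5
```

```bash
python3 st.py
```

```text
t 7.07 S [-60.8  11.5 163.6] yaw -6.91 F [  5.8  25.1 -11.1] tq [ 4.45 -1.37  0.68] z [-0.06   0.167 -0.984]
```

>>> apply_moves --moves '[[[0,0.6,0,0.2,100],[0,-2.2,0.3,0,100],[0,-2.2,0.3,-0.5,100],[0.2,-1.8,0.3,-0.2,100],[0,0,0,0,100]]]'

```text
clock: 7.48
tcp_pos: [550.2, -25.5, 165.8]
tcp_rot: [[0.99, -0.126, -0.055], [-0.114, -0.977, 0.179], [-0.077, -0.171, -0.982]]
force: [0.2, 1.6, 0.0]
opening: 85.2
```

```bash
python3 st.py; python3 jaw.py j6
```

```text
t 7.48 S [-57.   69.2 165.8] yaw -6.57 F [0.  1.6 0. ] tq [-0.09 -0.07  0.04] z [-0.055  0.179 -0.982]
```

View pics/j6r.png

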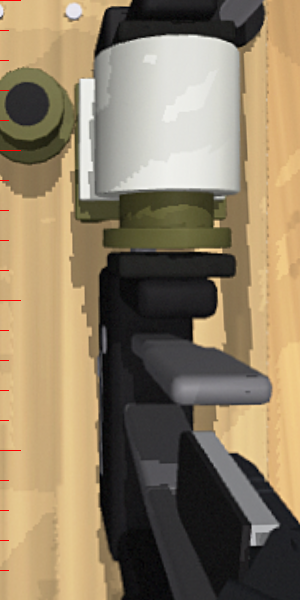

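>>> apply_moves --moves '[[[0,2.6,-0.4,0.3,100],[0,2.4,-0.4,0.4,100],[0,0.9,-0.2,0.5,100]]]'

```text
clock: 7.78
tcp_pos: [541.1, -76.0, 165.7]
tcp_rot: [[0.989, -0.136, -0.06], [-0.121, -0.973, 0.199], [-0.085, -0.189, -0.978]]
force: [5.4, 19.4, -7.1]
opening: 85.7
```

```bash
python3 st.py
```

```text
t 7.78 S [-60.5  18.  165.7] yaw -7.0 F [ 3.3 19.9 -7.1] tq [ 3.52 -1.    0.54] z [-0.06   0.199 -0.978]
```

>>> apply_moves --moves '[[[0,0.9,-0.1,0.2,100]]]'

```text
clock: 7.87
tcp_pos: [540.9, -76.5, 165.7]
tcp_rot: [[0.99, -0.132, -0.058], [-0.117, -0.97, 0.214], [-0.085, -0.204, -0.975]]
force: [8.7, 24.1, -5.3]
opening: 85.3
```

```bash
python3 st.py
```

```text
t 7.87 S [-60.8  17.5 165.7] yaw -6.74 F [ 6.  24.9 -5.3] tq [ 4.37 -1.37  0.58] z [-0.058  0.214 -0.975]
```

```bash
python3 jaw.py j7
python3 - <<'E'
from h import *
from cell import robot,vision
c=vision.capture("side"); i=c["img"][180:330,210:380,::-1]; cv2.imwrite("pics/side7c.png",cv2.resize(i,None,fx=4,fy=4,interpolation=cv2.INTER_CUBIC))
E
```

```text
(no output)
```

View pics/j7.png

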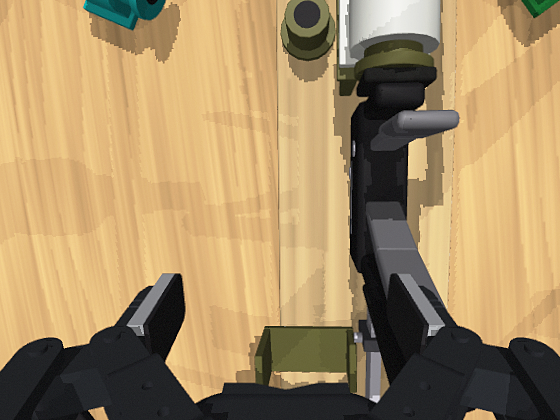

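View pics/side7c.png

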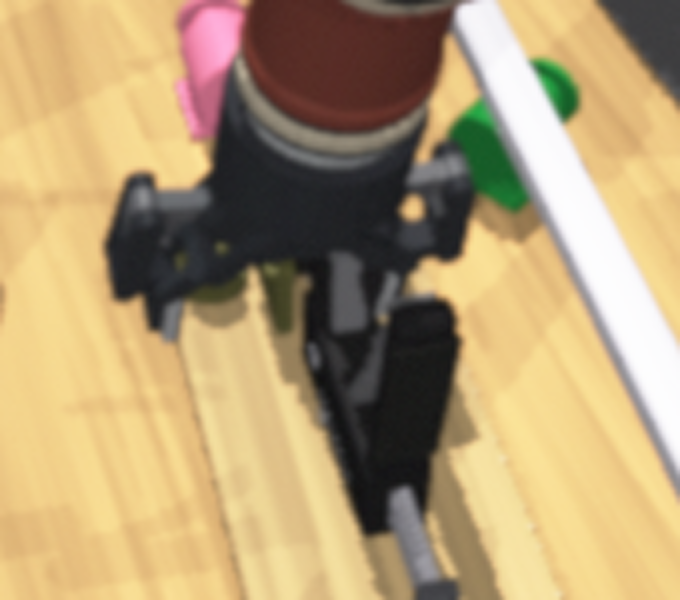

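>>> apply_moves --moves '[[[0,-2.2,0.4,0,100],[0,-2.2,0.4,-0.3,100],[0.2,-1.8,0.4,0,100],[0,0,0,0,100]]]'

```text
clock: 8.3
tcp_pos: [550.4, -19.5, 166.4]
tcp_rot: [[0.989, -0.136, -0.057], [-0.121, -0.97, 0.213], [-0.084, -0.204, -0.975]]
force: [0.2, 0.8, 0.8]
opening: 85.4
```

```bash
python3 st.py; python3 jaw.py j8
```

```text
t 8.3 S [-57.4  75.1 166.4] yaw -6.95 F [0.1 0.8 0.8] tq [-0.15 -0.05 -0.02] z [-0.057  0.213 -0.975]
```

View pics/j8r.png

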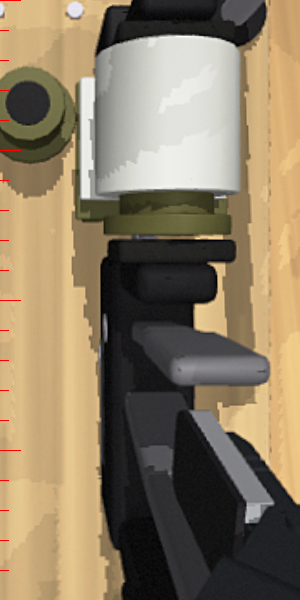

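>>> apply_moves --moves '[[[0,2.6,-0.5,0.3,100],[0,2.4,-0.5,0.3,100],[0,0.9,-0.2,0.4,100],[0,0.8,-0.1,0.3,100]]]'

```text
clock: 8.68
tcp_pos: [540.6, -70.6, 166.9]
tcp_rot: [[0.988, -0.141, -0.06], [-0.122, -0.961, 0.247], [-0.093, -0.237, -0.967]]
force: [7.0, 21.3, -3.2]
opening: 85.6
```

```bash
python3 st.py
```

```text
t 8.68 S [-61.7  23.3 166.9] yaw -7.05 F [ 4.7 22.  -3.2] tq [ 3.92 -1.33  0.57] z [-0.06   0.247 -0.967]
```

>>> apply_moves --moves '[[[0,-2.2,0.5,0,100],[0,-2.2,0.5,-0.3,100],[0.3,-1.8,0.5,-0.2,100],[0,0,0,0,100]]]'

```text
clock: 9.02
tcp_pos: [551.3, -16.9, 166.1]
tcp_rot: [[0.987, -0.147, -0.058], [-0.128, -0.961, 0.246], [-0.092, -0.236, -0.967]]
force: [-0.3, 1.1, 0.2]
opening: 85.4
```

```bash
python3 st.py; python3 jaw.py j9
```

```text
t 9.02 S [-56.9  77.8 166.1] yaw -7.41 F [-0.4  1.   0.2] tq [-0.17 -0.07 -0.02] z [-0.058  0.246 -0.967]
```

View pics/j9r.png

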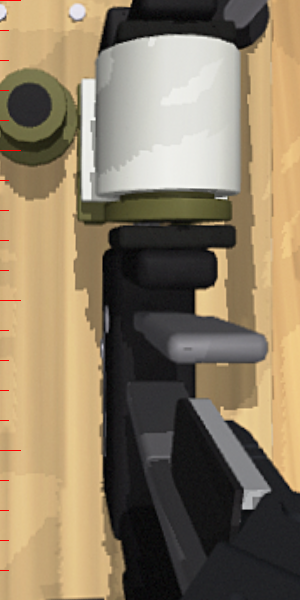

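>>> apply_moves --moves '[[[0,2.6,-0.6,0,100],[0,2.3,-0.6,0.1,100],[0,0.8,-0.2,0.2,100],[0,0.8,-0.1,0.2,100]]]'

```text
clock: 9.4
tcp_pos: [541.9, -60.6, 168.0]
tcp_rot: [[0.989, -0.133, -0.061], [-0.11, -0.951, 0.288], [-0.096, -0.278, -0.956]]
force: [6.7, 18.3, -2.9]
opening: 85.1
```

```bash
python3 st.py; python3 jaw.py j10
```

```text
t 9.4 S [-61.5  33.4 168. ] yaw -6.33 F [ 4.6 18.9 -2.9] tq [ 3.16 -1.12  0.39] z [-0.061  0.288 -0.956]
```

View pics/j10r.png

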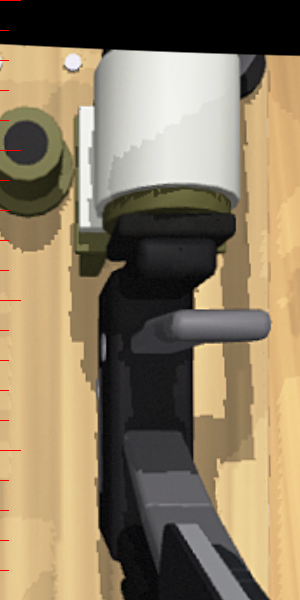

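>>> apply_moves --moves '[[[0,1.2,-0.2,0,100],[0,1.2,-0.2,0,100]]]'

```text
clock: 9.62
tcp_pos: [540.9, -62.1, 169.1]
tcp_rot: [[0.992, -0.11, -0.06], [-0.085, -0.943, 0.321], [-0.092, -0.314, -0.945]]
force: [6.9, 23.5, -5.7]
opening: 85.2
```

```bash
python3 st.py; python3 jaw.py j11
```

```text
t 9.62 S [-62.2  31.8 169.1] yaw -4.89 F [ 4.3 24.1 -5.7] tq [ 3.8  -1.25  0.45] z [-0.06   0.321 -0.945]
```

View pics/j11r.png

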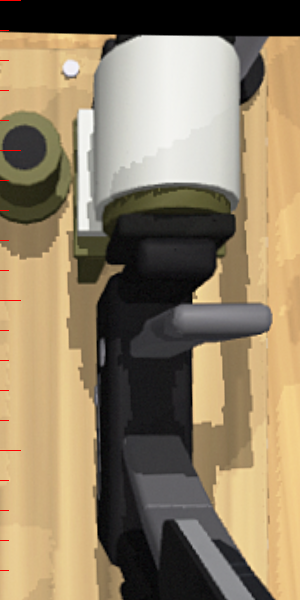

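View pics/j11.png

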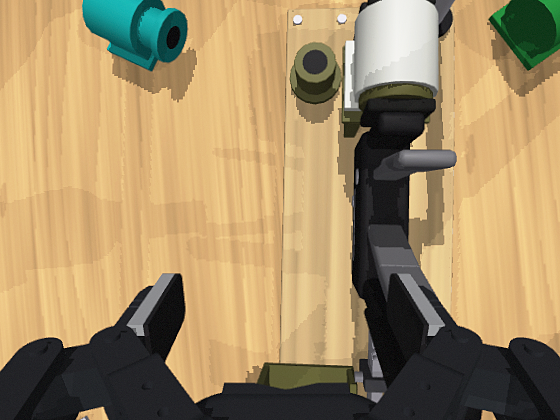

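>>> apply_moves --moves '[[[0,-2.2,0.7,0.5,100],[0,-2.2,0.7,0.5,100],[0.2,-1.0,0.3,0.5,100],[0,0,0,0,100]]]'

```text
clock: 10.0
tcp_pos: [548.3, -11.8, 169.1]
tcp_rot: [[0.988, -0.146, -0.058], [-0.12, -0.939, 0.323], [-0.102, -0.312, -0.944]]
force: [0.0, -0.6, 0.2]
opening: 85.0
```

```bash
python3 st.py; python3 jaw.py j12
```

```text
t 10.0 S [-60.4  82.5 169.1] yaw -6.91 F [ 0.1 -0.6  0.2] tq [-0.35 -0.01 -0.01] z [-0.058  0.323 -0.944]
```

View pics/j12r.png

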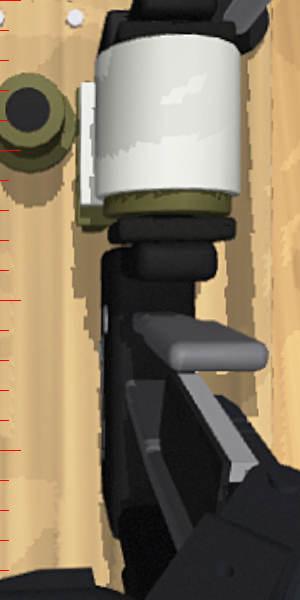

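View pics/j12.png

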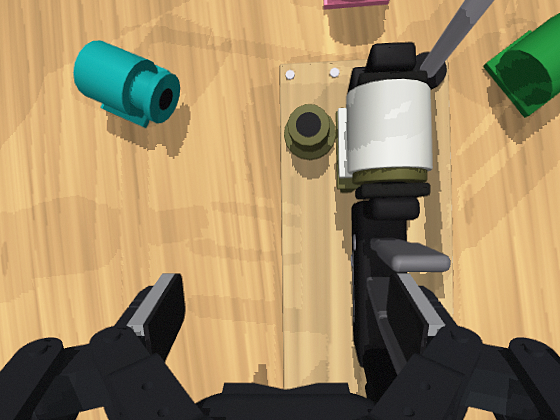

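Run:
```python
import cv2,numpy as np
a=[cv2.resize(cv2.imread(f"pics/{n}r.png")[150:270,60:260],None,fx=2.6,fy=2.6,interpolation=cv2.INTER_CUBIC) for n in("j9","j12")]
x=np.vstack(a); cv2.imwrite("pics/z.png",np.clip(x*1.6,0,255).astype(np.uint8)[:600]); print(x.shape)
```

```text
(624, 520, 3)
```

View pics/z.png

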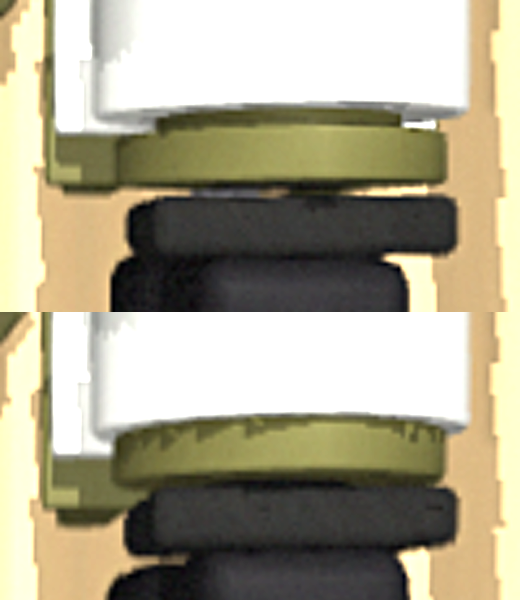

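>>> apply_moves --moves '[[[0,1.8,-0.6,0,100],[0,1.5,-0.5,0,100],[0,1.2,-0.4,0,100]]]'

```text
clock: 10.3
tcp_pos: [541.1, -43.1, 171.9]
tcp_rot: [[0.99, -0.129, -0.064], [-0.099, -0.931, 0.35], [-0.105, -0.34, -0.934]]
force: [6.5, 24.4, -5.6]
opening: 85.4
```

```bash
python3 st.py
```

```text
t 10.3 S [-64.1  50.7 171.9] yaw -5.69 F [ 3.8 25.  -5.6] tq [ 4.03 -1.    0.64] z [-0.064  0.35  -0.934]
```

>>> apply_moves --moves '[[[0,1.6,-0.5,0,100],[0,1.6,-0.5,0,100]]]'

```text
clock: 10.47
tcp_pos: [537.5, -56.4, 173.7]
tcp_rot: [[0.992, -0.106, -0.07], [-0.072, -0.923, 0.379], [-0.105, -0.37, -0.923]]
force: [1.1, 9.5, -2.1]
opening: 85.3
```

```bash
python3 st.py
```

```text
t 10.47 S [-66.3  37.1 173.7] yaw -4.15 F [ 0.1  9.6 -2.1] tq [ 1.54 -0.36  0.38] z [-0.07   0.379 -0.923]
```

```bash
python3 jaw.py j13;python3 - <<'E'
from h import *
from cell import robot,vision
c=vision.capture("side"); i=c["img"][180:330,210:380,::-1]; cv2.imwrite("pics/side13c.png",cv2.resize(i,None,fx=4,fy=4,interpolation=cv2.INTER_CUBIC))
E
```

```text
(no output)
```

View pics/j13.png

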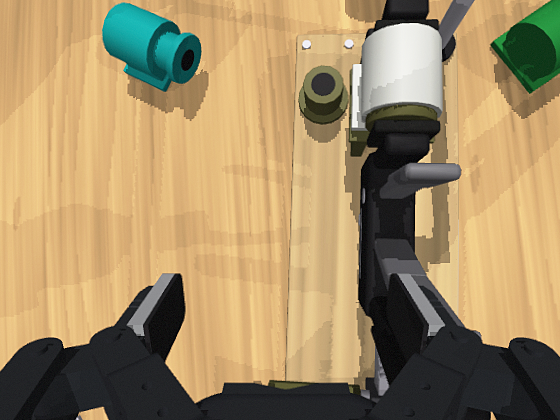

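View pics/side13c.png

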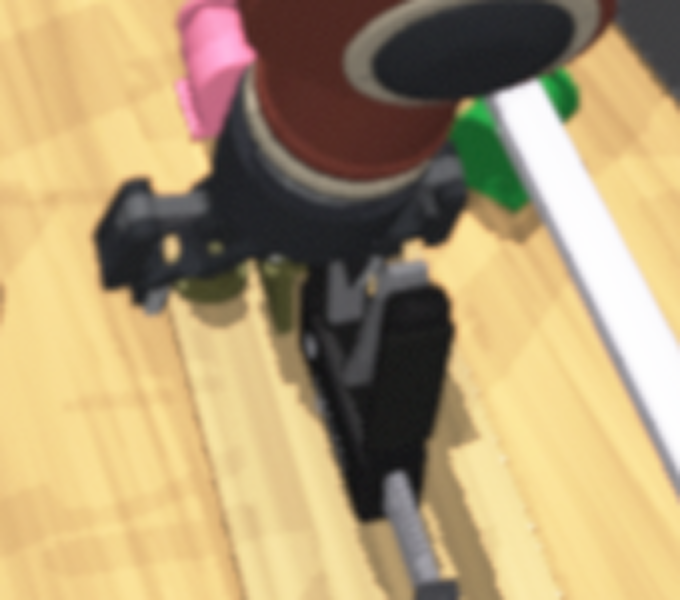

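>>> apply_moves --moves '[[[0.3,1.2,-0.4,0.5,100],[0.3,0.8,-0.3,0.5,100]]]'

```text
clock: 10.73
tcp_pos: [536.3, -62.8, 174.0]
tcp_rot: [[0.99, -0.114, -0.086], [-0.07, -0.912, 0.405], [-0.124, -0.395, -0.91]]
force: [0.8, 20.0, -3.3]
opening: 85.1
```

```bash
python3 st.py; python3 jaw.py j14
```

```text
t 10.73 S [-66.7  30.6 174. ] yaw -4.02 F [-1.4 20.  -3.3] tq [ 2.84 -0.23  0.58] z [-0.086  0.405 -0.91 ]
```

View pics/j14r.png

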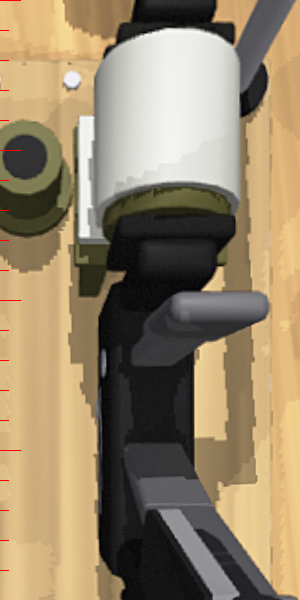

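```bash
cat > go.py <<'E'
# python3 go.py dx dy dz (station mm) -> tool cm
import sys
from st import *
d=np.array([float(v) for v in sys.argv[1:4]]); print("tool cm",(R.T@(M.T@d)/10).round(2))
E
python3 go.py 3 45 0; python3 go.py 0 10 0;python3 go.py 0 0 -10
```

```text
t 10.78 S [-66.6  30.3 173.8] yaw -4.04 F [-1.1 19.5 -1.8] tq [ 3.22 -0.21  0.63] z [-0.086  0.406 -0.91 ]
tool cm [ 0.47 -4.14  1.73]
t 10.78 S [-66.6  30.3 173.8] yaw -4.04 F [-1.1 19.5 -1.8] tq [ 3.22 -0.21  0.63] z [-0.086  0.406 -0.91 ]
tool cm [ 0.04 -0.92  0.39]
t 10.78 S [-66.6  30.3 173.8] yaw -4.04 F [-1.1 19.5 -1.8] tq [ 3.22 -0.21  0.63] z [-0.086  0.406 -0.91 ]
tool cm [0.13 0.4  0.91]
```

>>> apply_moves --moves '[[[0.1,-2.0,0.8,0.6,100],[0.2,-2.0,0.8,0.6,100],[0.1,-0.5,0.2,0.6,100],[0.1,0.3,1.0,0,100],[0,0,0,0,100]]]'

```text
clock: 11.2
tcp_pos: [540.1, -20.7, 163.5]
tcp_rot: [[0.983, -0.156, -0.093], [-0.106, -0.908, 0.406], [-0.147, -0.389, -0.909]]
force: [0.2, 0.7, 0.2]
opening: 85.6
```

```bash
python3 go.py 0 0 -10; python3 jaw.py j15
```

```text
t 11.2 S [-67.6  72.9 163.5] yaw -6.15 F [0.1 0.7 0.2] tq [-0.24 -0.1   0.02] z [-0.093  0.406 -0.909]
tool cm [0.15 0.39 0.91]
```

View pics/j15.png

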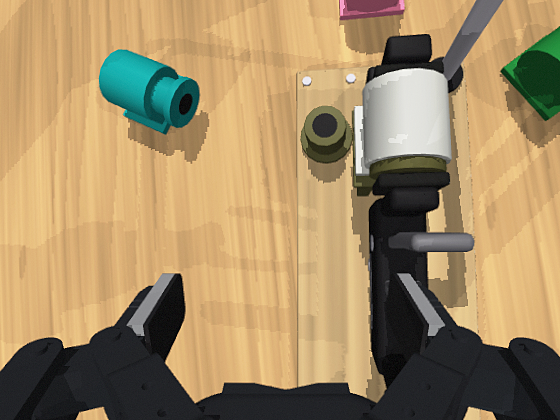

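View pics/j15r.png

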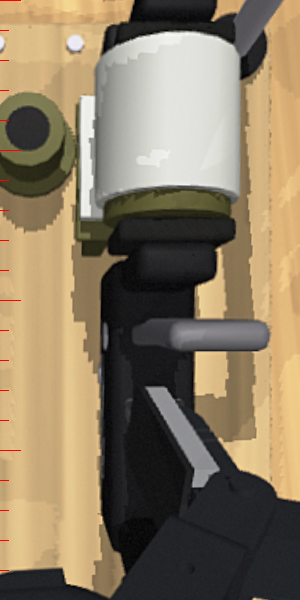

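>>> apply_moves --moves '[[[0.1,0.6,-0.2,0,100],[0.5,0.5,1.2,0,100],[0.1,0,0.2,0,100]]]'

```text
clock: 11.5
tcp_pos: [546.8, -22.1, 158.0]
tcp_rot: [[0.985, -0.149, -0.085], [-0.101, -0.903, 0.417], [-0.139, -0.403, -0.905]]
force: [0.1, 3.6, 0.3]
opening: 85.3
```

```bash
python3 go.py 0 10 0
```

```text
t 11.5 S [-60.7  72.2 158. ] yaw -5.84 F [-0.3  3.6  0.3] tq [ 0.07 -0.15  0.08] z [-0.085  0.417 -0.905]
tool cm [ 0.01 -0.91  0.41]
```

>>> apply_moves --moves '[[[0.1,0.4,0.9,0,100],[0,-1.0,0.4,0,100],[0,-1.0,0.4,0,100],[0,-1.0,0.4,0,100]]]'

```text
clock: 11.83
tcp_pos: [554.7, -1.7, 151.8]
tcp_rot: [[0.985, -0.159, -0.071], [-0.117, -0.905, 0.408], [-0.129, -0.393, -0.91]]
force: [-5.5, -13.0, 9.5]
opening: 85.6
```

```bash
python3 go.py 0 10 0; python3 jaw.py j16
```

```text
t 11.83 S [-55.1  93.4 151.8] yaw -6.79 F [ -4.  -13.6   9.5] tq [-2.31  0.79  0.06] z [-0.071  0.408 -0.91 ]
tool cm [-0.01 -0.92  0.4 ]
```

View pics/j16.png

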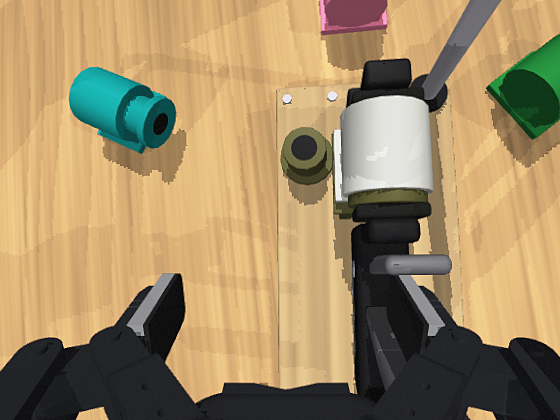

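>>> apply_moves --moves '[[[0,-1.8,0.8,0,100],[0,-1.8,0.8,0,100],[0,-1.8,0.8,0,100],[0,-1.8,0.8,0,100]]]'

```text
clock: 12.22
tcp_pos: [569.5, 0.1, 137.8]
tcp_rot: [[0.972, -0.231, -0.051], [-0.204, -0.927, 0.316], [-0.12, -0.297, -0.947]]
force: [-8.6, -24.8, 10.3]
opening: 85.6
```

```bash
python3 go.py 0 10 0; python3 jaw.py j17
```

```text
t 12.22 S [-40.6  96.7 137.8] yaw -11.86 F [ -5.9 -25.6  10.3] tq [-4.62  1.18 -0.35] z [-0.051  0.316 -0.947]
tool cm [-0.1  -0.95  0.31]
```

View pics/j17.png

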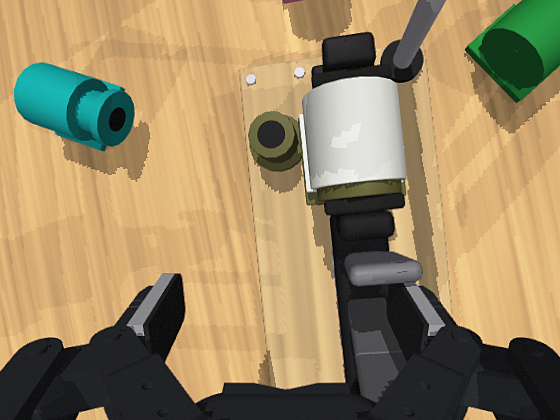

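>>> apply_moves --moves '[[[-0.8,-1.9,0,-2.5,100],[-0.8,-1.9,0.2,-2.5,100],[-0.6,-1.9,0.2,-2.5,100],[-0.6,-1.9,0.2,-2.5,100]]]'

```text
clock: 12.6
tcp_pos: [567.0, -5.1, 138.5]
tcp_rot: [[0.99, -0.142, -0.02], [-0.134, -0.967, 0.216], [-0.05, -0.211, -0.976]]
force: [4.8, -24.2, -6.1]
opening: 85.3
```

```bash
python3 go.py 0 10 0; python3 jaw.py j18
```

```text
t 12.6 S [-42.5  91.3 138.5] yaw -7.72 F [  7.4 -23.6  -6.1] tq [-5.51 -0.53 -1.26] z [-0.02   0.216 -0.976]
tool cm [-0.03 -0.98  0.21]
```

View pics/j18.png

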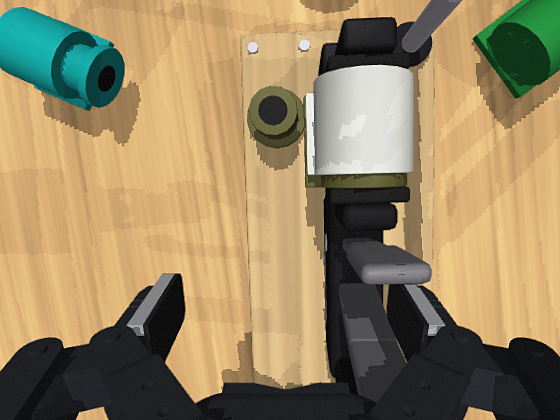

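>>> apply_moves --moves '[[[-0.9,-1.9,-0.1,-1.6,100],[-0.9,-1.9,-0.1,-1.6,100],[-0.9,-1.9,-0.1,-1.6,100],[-0.9,-1.9,-0.1,-1.6,100],[-0.9,-1.9,-0.1,-1.6,100]]]'

```text
clock: 13.07
tcp_pos: [550.0, -5.4, 147.9]
tcp_rot: [[0.994, -0.111, 0.014], [-0.112, -0.988, 0.102], [0.002, -0.103, -0.995]]
force: [7.4, -24.0, -7.3]
opening: 85.1
```

```bash
python3 go.py 0 10 0; python3 jaw.py j19
```

```text
t 13.07 S [-59.4  89.2 147.9] yaw -6.44 F [  9.9 -23.   -7.3] tq [-5.17 -1.17 -1.46] z [ 0.014  0.102 -0.995]
tool cm [-0.   -0.99  0.1 ]
```

View pics/j19.png

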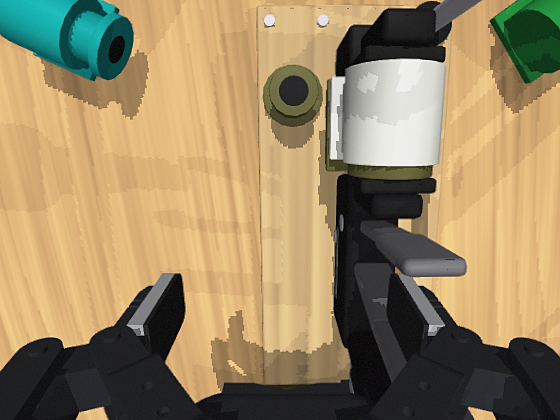

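>>> apply_moves --moves '[[[-0.4,-1.9,0,-1.0,100],[-0.4,-1.9,0,-1.0,100],[-0.4,-1.9,0,-1.0,100],[-0.4,-1.9,0,-1.0,100],[-0.4,-1.9,0,-1.0,100],[-0.4,-1.9,0,-1.0,100]]]'

```text
clock: 13.62
tcp_pos: [549.2, -5.7, 148.1]
tcp_rot: [[0.989, -0.146, 0.02], [-0.145, -0.989, -0.038], [0.026, 0.035, -0.999]]
force: [0.7, -24.1, 4.8]
opening: 85.8
```

```bash
python3 go.py 0 10 0; python3 jaw.py j20
```

```text
t 13.62 S [-60.2  88.8 148.1] yaw -8.34 F [  3.3 -23.9   4.8] tq [-5.01 -0.29 -1.33] z [ 0.02  -0.038 -0.999]
tool cm [-0.04 -1.   -0.04]
```

View pics/j20.png

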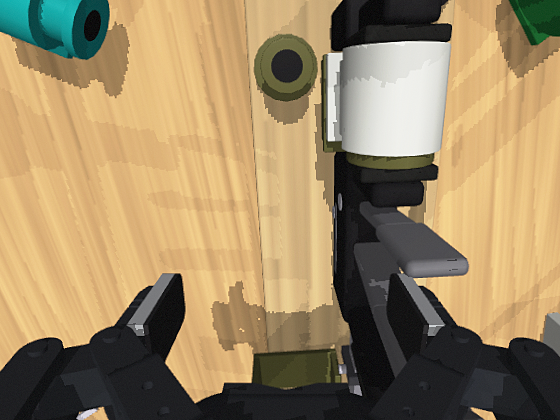

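>>> apply_moves --moves '[[[0,0.5,-1.5,-1.5,100],[0,1.2,0,0,100],[0,1.2,0,0,100]]]'

```text
clock: 13.92
tcp_pos: [546.0, -44.6, 165.0]
tcp_rot: [[0.991, -0.133, 0.02], [-0.132, -0.99, -0.051], [0.027, 0.048, -0.998]]
force: [-0.4, 3.2, -3.0]
opening: 85.5
```

```bash
python3 st.py
```

```text
t 13.92 S [-59.1  49.7 165. ] yaw -7.59 F [-0.8  3.1 -3. ] tq [0.84 0.13 0.22] z [ 0.02  -0.051 -0.998]
```

>>> apply_moves --moves '[[[0,1.5,0,0,100]]]'

```text
clock: 14.0
tcp_pos: [544.9, -51.6, 165.1]
tcp_rot: [[0.992, -0.126, 0.023], [-0.125, -0.991, -0.039], [0.028, 0.036, -0.999]]
force: [5.6, 27.5, -14.1]
opening: 85.5
```

```bash
python3 st.py
```

```text
t 14.0 S [-59.4  42.6 165.1] yaw -7.18 F [  2.6  27.9 -14.1] tq [ 5.9  -0.5   1.57] z [ 0.023 -0.039 -0.999]
```

>>> apply_moves --moves '[[[0,1.5,0,0,100]]]'

```text
clock: 14.08
tcp_pos: [543.4, -54.6, 165.0]
tcp_rot: [[0.993, -0.113, 0.025], [-0.112, -0.993, -0.022], [0.027, 0.019, -0.999]]
force: [1.0, 23.3, -3.7]
opening: 85.4
```

```bash
python3 st.py
```

```text
t 14.08 S [-60.6  39.5 165. ] yaw -6.45 F [-1.6 23.3 -3.7] tq [4.7  0.13 1.36] z [ 0.025 -0.022 -0.999]
```

>>> apply_moves --moves '[[[0,1.5,0,0,100]]]'

```text
clock: 14.17
tcp_pos: [543.1, -55.3, 165.0]
tcp_rot: [[0.995, -0.096, 0.029], [-0.096, -0.995, -0.003], [0.029, 0.001, -1.0]]
force: [4.3, 22.4, -5.5]
opening: 85.6
```

```bash
python3 st.py
```

```text
t 14.17 S [-60.8  38.8 165. ] yaw -5.51 F [ 1.9 22.7 -5.5] tq [ 4.49 -0.36  1.27] z [ 0.029 -0.003 -1.   ]
```

>>> apply_moves --moves '[[[0,-2.2,0,0,100],[0,-2.2,-1.0,0,100],[0,-1.0,-2.0,0.5,100],[0,-2.5,0,0.5,100],[0,-2.5,0,0,100],[0,0,0,0,100]]]'

```text
clock: 14.67
tcp_pos: [553.2, 57.1, 196.1]
tcp_rot: [[0.993, -0.111, 0.03], [-0.111, -0.994, 0.008], [0.029, -0.011, -1.0]]
force: [-0.1, 1.2, 0.2]
opening: 85.6
```

```bash
python3 st.py; python3 jaw.py j21;python3 - <<'E'
from h import *
from cell import robot,vision
c=vision.capture("side"); i=c["img"][160:310,210:380,::-1]; cv2.imwrite("pics/side21c.png",cv2.resize(i,None,fx=4,fy=4,interpolation=cv2.INTER_CUBIC))
c=vision.capture("top"); i=c["img"][150:260,200:400,::-1]; cv2.imwrite("pics/top21c.png",cv2.resize(i,None,fx=4,fy=4,interpolation=cv2.INTER_CUBIC))
E
```

```text
t 14.67 S [-62.9 151.6 196.1] yaw -6.4 F [-0.2  1.2  0.2] tq [ 0.07 -0.06 -0.04] z [ 0.03   0.008 -1.   ]
```

View pics/j21.png

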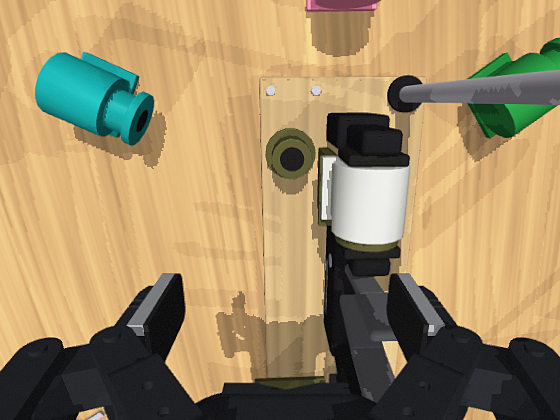

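View pics/side21c.png

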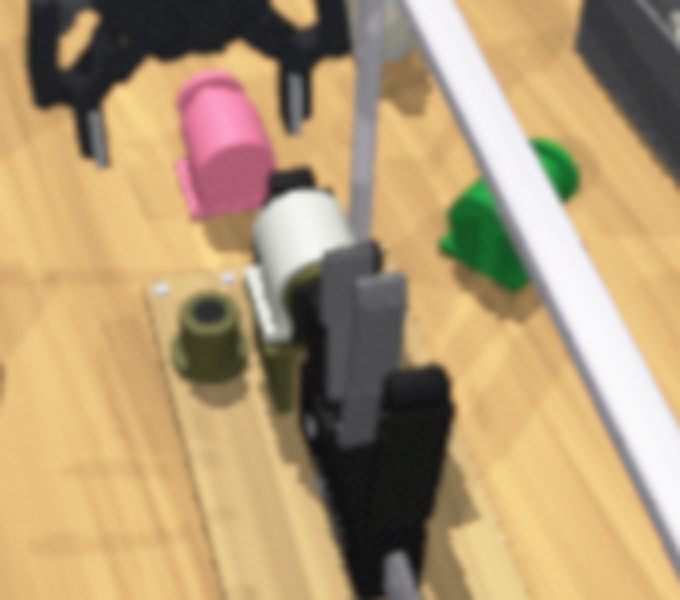

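View pics/top21c.png

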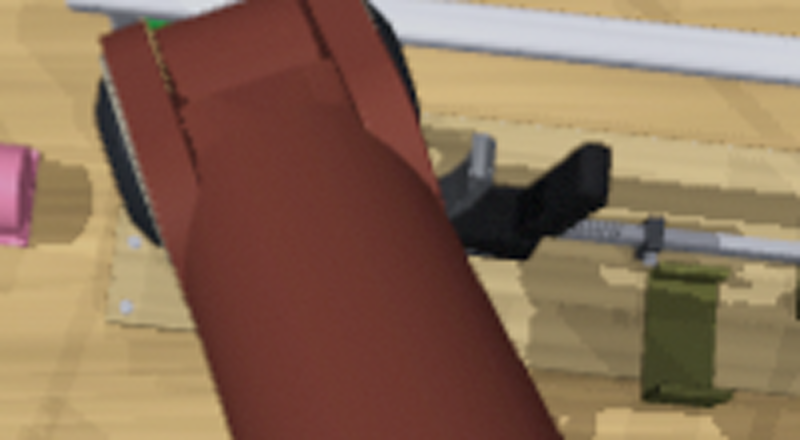

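>>> apply_moves --moves '[[[0.3,1.5,1.5,0,100],[0,0,2.2,0,100],[0,0,2.0,0,100],[0,0,0,0,100]]]'

```text
clock: 15.15
tcp_pos: [556.2, 24.9, 136.7]
tcp_rot: [[0.991, -0.13, 0.029], [-0.13, -0.992, -0.005], [0.03, 0.001, -1.0]]
force: [-0.4, -0.5, -0.4]
opening: 85.3
```

```bash
python3 st.py; python3 jaw.py j22
```

```text
t 15.15 S [-56.5 119.9 136.7] yaw -7.47 F [-0.3 -0.6 -0.4] tq [ 0.01  0.04 -0.01] z [ 0.029 -0.005 -1.   ]
```

View pics/j22.png

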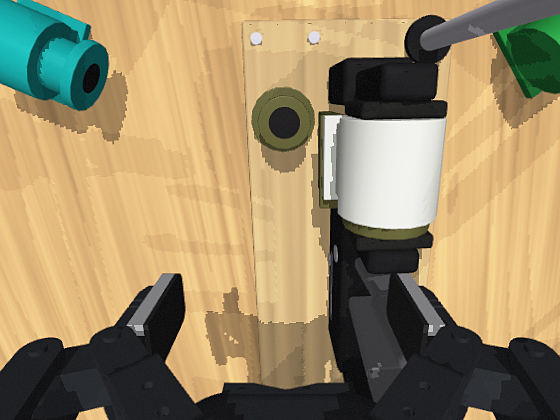

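>>> apply_moves --moves '[[[0,1.0,0,0.3,100],[0,1.0,0,0.3,100],[0,1.0,0,0.3,100]]]'

```text
clock: 15.45
tcp_pos: [554.8, -3.1, 140.8]
tcp_rot: [[0.989, -0.142, 0.037], [-0.143, -0.99, 0.001], [0.037, -0.006, -0.999]]
force: [-0.3, 2.3, -1.4]
opening: 85.4
```

```bash
python3 st.py; python3 jaw.py j23
```

```text
t 15.45 S [-54.9  92.  140.8] yaw -8.2 F [-0.6  2.3 -1.4] tq [ 0.54 -0.02  0.09] z [ 0.037  0.001 -0.999]
```

View pics/j23.png

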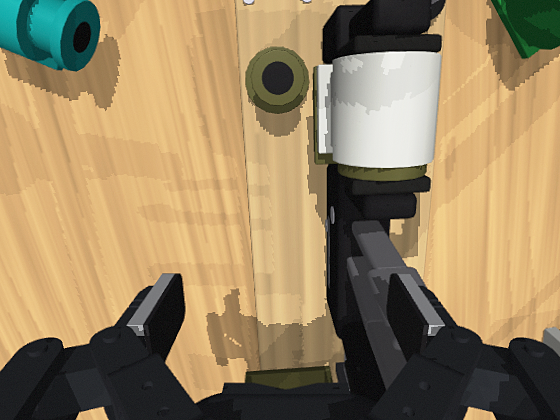

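>>> apply_moves --moves '[[[0,1.2,0.1,-0.5,100],[0,1.2,0,-0.5,100],[0,1.2,0,-0.5,100]]]'

```text
clock: 15.75
tcp_pos: [551.2, -30.7, 141.7]
tcp_rot: [[0.993, -0.106, 0.044], [-0.107, -0.994, 0.015], [0.042, -0.02, -0.999]]
force: [0.9, 7.6, -3.2]
opening: 85.6
```

```bash
python3 st.py; python3 jaw.py j24
```

```text
t 15.75 S [-55.5  64.1 141.7] yaw -6.13 F [ 0.1  7.6 -3.2] tq [ 1.71 -0.1   0.49] z [ 0.044  0.015 -0.999]
```

View pics/j24.png

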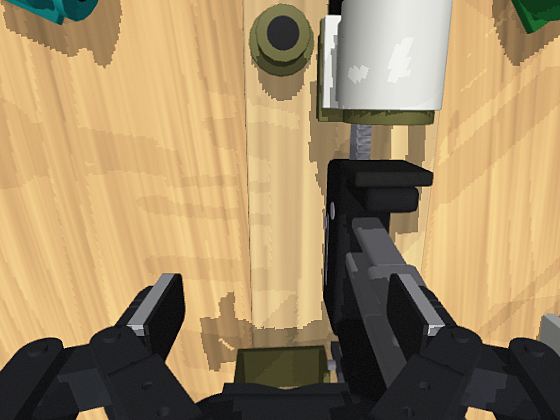

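Head slides back and the bush stays flush in the bracket. Continuing.

>>> apply_moves --moves '[[[0,1.3,0,0.2,100],[0,1.3,0,0.2,100],[0,1.3,0,0.2,100]]]'

```text
clock: 16.05
tcp_pos: [547.7, -61.8, 142.4]
tcp_rot: [[0.993, -0.106, 0.048], [-0.107, -0.994, 0.028], [0.045, -0.033, -0.998]]
force: [2.1, 7.7, -3.4]
opening: 85.3
```

```bash
python3 st.py; python3 jaw.py j25
```

```text
t 16.05 S [-55.6  32.8 142.4] yaw -6.16 F [ 1.2  7.9 -3.4] tq [ 1.46 -0.14  0.4 ] z [ 0.048  0.028 -0.998]
```

View pics/j25.png

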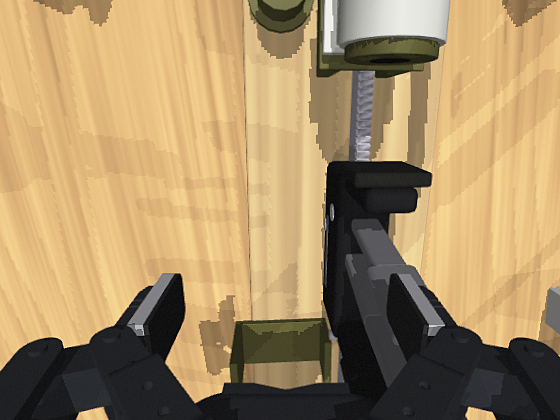

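>>> apply_moves --moves '[[[0,1.2,0,0.2,100],[0,1.2,0,0.2,100]]]'

```text
clock: 16.27
tcp_pos: [546.5, -72.3, 142.5]
tcp_rot: [[0.994, -0.099, 0.053], [-0.102, -0.994, 0.048], [0.048, -0.053, -0.997]]
force: [5.1, 26.6, -8.4]
opening: 85.3
```

```bash
python3 st.py
```

```text
t 16.27 S [-55.6  22.3 142.5] yaw -5.84 F [ 2.2 27.  -8.4] tq [ 5.12 -0.53  1.45] z [ 0.053  0.048 -0.997]
```

>>> apply_moves --moves '[[[0,1.0,0,0.2,100],[0,1.0,0,0.2,100]]]'

```text
clock: 16.43
tcp_pos: [546.6, -70.6, 142.7]
tcp_rot: [[0.995, -0.081, 0.057], [-0.085, -0.994, 0.075], [0.051, -0.079, -0.996]]
force: [1.3, 13.5, -2.5]
opening: 85.4
```

```bash
python3 st.py; python3 jaw.py j26
```

```text
t 16.43 S [-55.7  24.  142.7] yaw -4.88 F [-0.2 13.6 -2.5] tq [ 2.8  -0.24  0.8 ] z [ 0.057  0.075 -0.996]
```

View pics/j26r.png

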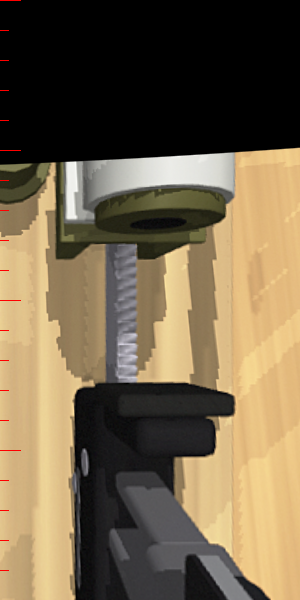

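Run:
```python
from h import *
from cell import robot,vision
c=vision.capture("side"); i=c["img"][190:400,220:420,::-1]; cv2.imwrite("pics/side26c.png",cv2.resize(i,None,fx=3,fy=2.8,interpolation=cv2.INTER_CUBIC))
c=vision.capture("top"); i=c["img"][150:260,250:450,::-1]; cv2.imwrite("pics/top26c.png",cv2.resize(i,None,fx=4,fy=4,interpolation=cv2.INTER_CUBIC))
```

```text
(no output)
```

View pics/side26c.png

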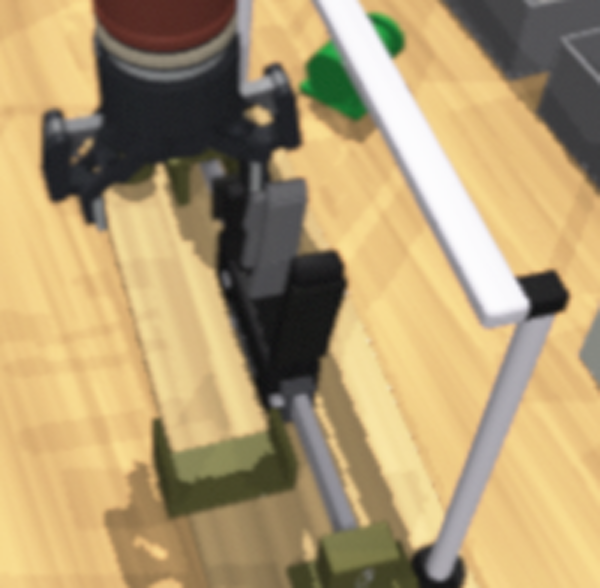

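View pics/top26c.png

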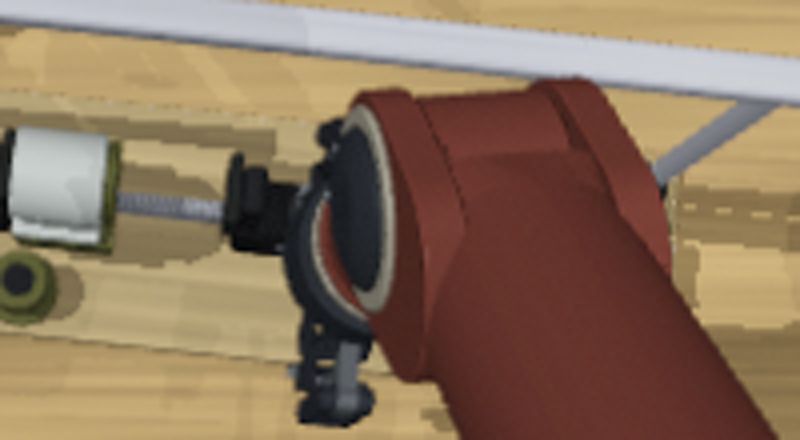

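>>> apply_moves --moves '[[[0,-1.5,0,0,100],[0,-2.0,0,0,100],[0,-1.0,0,0,100],[0,0,-3.0,0,100],[0,0,-3.0,0,100],[-3.0,0,0,0,100],[-3.5,0,0,0,100],[-3.5,0,0,0,100],[-3.0,0,0,0,100],[0,0,0,0,100]]]'

```text
clock: 17.42
tcp_pos: [414.3, -25.1, 205.3]
tcp_rot: [[0.994, -0.094, 0.064], [-0.098, -0.993, 0.062], [0.058, -0.068, -0.996]]
force: [-0.1, 0.1, 0.2]
opening: 85.3
```

```bash
python3 st.py
python3 - <<'E'
from h import *
from cell import robot,vision
for n in ("side","top","wrist"):
    c=vision.capture(n); cv2.imwrite(f"pics/{n}27.png",c["img"][:,:,::-1])
i=cv2.imread("pics/side27.png")[180:400,220:420]; cv2.imwrite("pics/side27c.png",cv2.resize(i,None,fx=2.7,fy=2.7,interpolation=cv2.INTER_CUBIC))
i=cv2.imread("pics/top27.png")[150:260,230:430]; cv2.imwrite("pics/top27c.png",cv2.resize(i,None,fx=4,fy=4,interpolation=cv2.INTER_CUBIC))
E
```

```text
t 17.42 S [-192.1   54.8  205.3] yaw -5.61 F [-0.1  0.1  0.2] tq [-0.08  0.05 -0.01] z [ 0.064  0.062 -0.996]
```

View pics/side27c.png

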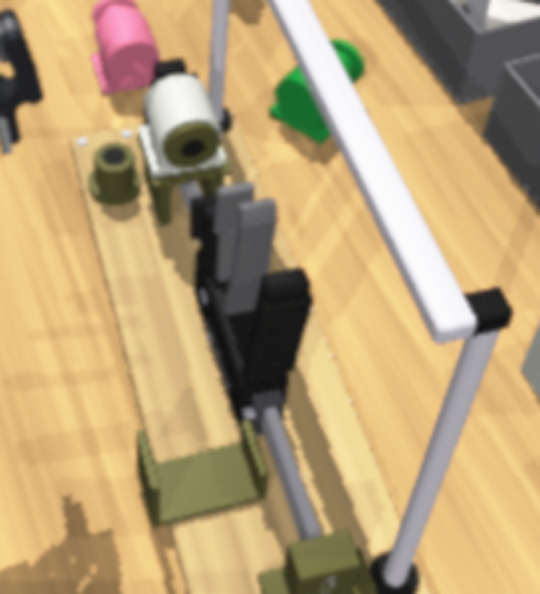

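View pics/top27c.png

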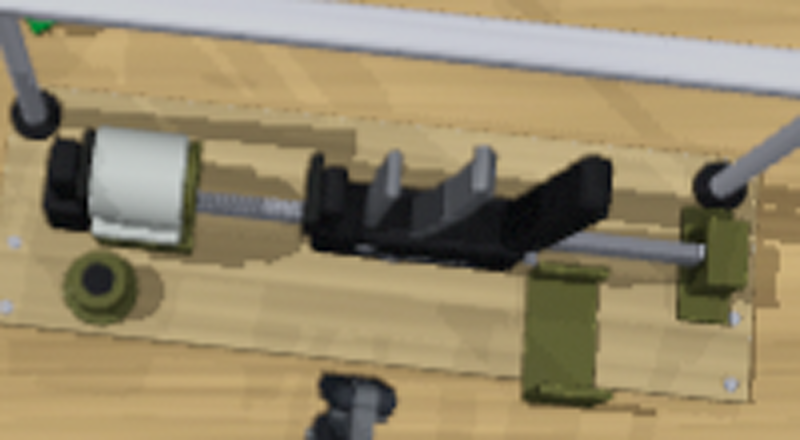

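View pics/wrist27.png

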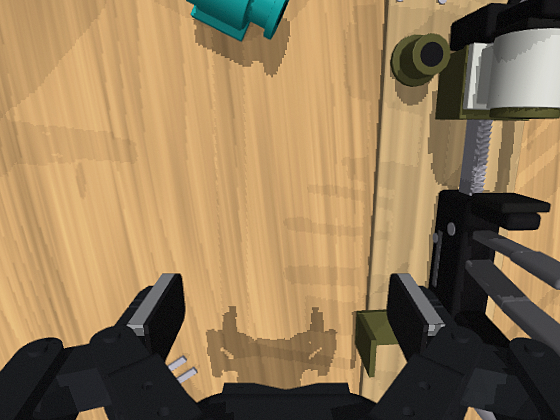

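Run:
```python
from h import *
from cell import vision
p=np.load("st.npy"); c=vision.capture("top")
T=lambda x,y:(230+x/4,150+y/4)
for n,uv,z in [("grip top R corner",(611,168),200),("trig top",(484,150),200),("jaw front top",(307,165),119),("trig front L",(473,152),200),("bracket L",(90,165),126),("br R",(188,165),126)]:
    print(n,W2S(p,onz(c,T(*uv),z)).round(1))
# exact predicted trigger top front edge at h=0
for y in(-13.5,-22.5): print(proj(c,S2W(p,[[12,y,200]]))[0]*4-[920,600])
i=cv2.imread("pics/top27.png")[190:230,330:400]; j=cv2.imread("pics/top0.png")[190:230,330:400]
k=cv2.imread("pics/side27.png")[300:350,280:350]
cv2.imwrite("pics/z2.png",np.hstack([cv2.resize(a,(390,300),interpolation=cv2.INTER_CUBIC) for a in(i,k)]))
```

```text
grip top R corner [[  6.1 -75.4 200. ]]
trig top [[  8.3 -11.7 200. ]]
jaw front top [[ 10.1  71.3 119. ]]
trig front L [[  6.6  -6.3 200. ]]
bracket L [[ -4.5 188.7 126. ]]
br R [[  1.4 135.8 126. ]]
[488.11908164 143.14339772]
[506.07865783 145.07724702]
```

View pics/z2.png

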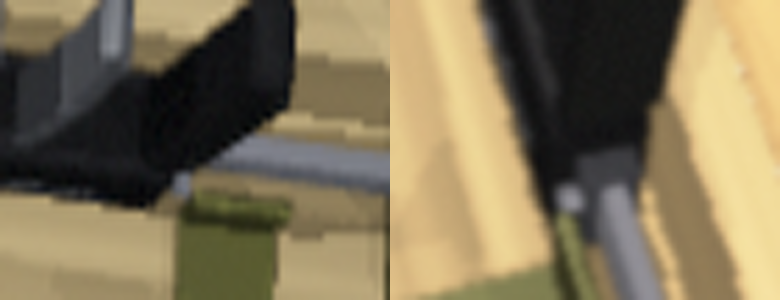

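Run:
```python
from h import *
from cell import vision
p=np.load("st.npy"); c=vision.capture("top"); s=vision.capture("side")
for n,uv in [("body rear",(330+158/5.57,190+203/7.5)),("screw",(330+182/5.57,190+183/7.5))]:
    for z in(14,40,70): print(n,z,W2S(p,onz(c,uv,z)).round(1))
for n,uv in [("s screw",(280+(570-390)/5.57,300+198/6)),("s body rear low L",(280+(555-390)/5.57,300+200/6)),("collar top near",(280+(610-390)/5.57,300+155/6)),("collar bottom",(280+(590-390)/5.57,300+235/6))]:
    for z in(14,40,70): print(n,z,W2S(p,onz(s,uv,z)).round(1))
# compare to original collar
i=cv2.imread("pics/top0.png")[190:230,330:400];k=cv2.imread("pics/side0.png")[300:350,280:350]
cv2.imwrite("pics/z3.png",np.hstack([cv2.resize(a,(390,300),interpolation=cv2.INTER_CUBIC) for a in(i,k)]))
```

```text
body rear 14 [[-14.8 -64.   14. ]]
body rear 40 [[-19.7 -59.3  40. ]]
body rear 70 [[-25.4 -54.   70. ]]
screw 14 [[ -7.1 -73.9  14. ]]
screw 40 [[-12.2 -69.   40. ]]
screw 70 [[-18.1 -63.3  70. ]]
s screw 14 [[ -5.1 -51.   14. ]]
s screw 40 [[-11.  -64.8  40. ]]
s screw 70 [[-17.9 -80.7  70. ]]
s body rear low L 14 [[-10.4 -50.4  14. ]]
s body rear low L 40 [[-16.1 -64.2  40. ]]
s body rear low L 70 [[-22.7 -80.1  70. ]]
collar top near 14 [[ 13.2 -39.4  14. ]]
collar top near 40 [[  6.6 -53.6  40. ]]
collar top near 70 [[ -1. -70.  70.]]
collar bottom 14 [[ -2.3 -65.1  14. ]]
collar bottom 40 [[ -8.3 -78.4  40. ]]
collar bottom 70 [[-15.3 -93.7  70. ]]
```

View pics/z3.png

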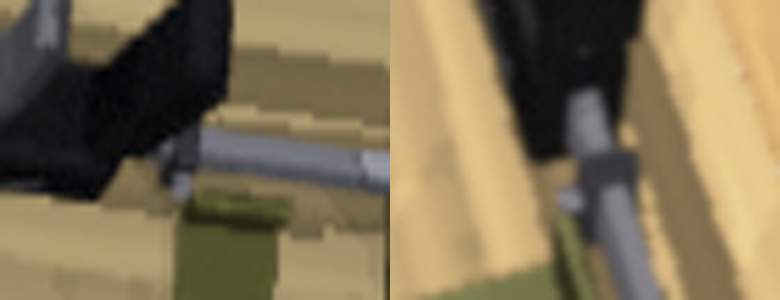

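```bash
python3 -c "
from cell import robot,job
o=robot.get_obs();print(o['clock'],o['force'].round(2));print(job.close_job())"
```

```text
17.7167 [-0.28 -0.04  0.31]
the job is handed in; nothing more can be done
None
```

I pressed the bush home by pulling the trigger repeatedly in station -y with one finger. I then pushed the release lever back and slid the head to its stop collar, backed the hand away and handed in at 17.7 s. No verdict was reported.

**Last checks that agreed**
- **Bush:** the flange looks flush in the wrist and top views. The last trigger squeeze went stiff early, at about 23 N, and the jaw had stopped advancing.
- **Head:** it came to a hard stop at about 27 N, and no gap to the collar shows in the top or side view. The head's rear corner triangulates to y ≈ -60.5, about 1.5 mm ± 2 mm of travel.
- **Bracket:** it stands upright against the fixed jaw. Its far end is at y ≈ 188.7.
- **Other parts:** in the side and top views the spare bush and the clip look where they were. The arm touches nothing, with under 1 N on the wrist.

**Checks that disagreed or needed mending**
- **Trigger position:** the top view put the trigger's front near y -6, where I expected about -13. Taken alone, that would mean 5–7 mm of head travel, over the 4 mm limit. I trusted the collar contact instead.
- **Jaw against bracket:** jaw and bracket positions measured during the squeezes left 1–2 mm unexplained, about the size of the calibration error.
- **Hand tilt:** the squeezes tilted the hand to about 24°. I straightened it by pushing the unpressed release lever forward, with about 24 N, against the stalled head.
- **Lean:** the moves cannot lean the hand, so I kept it upright at station x ≈ -60, reaching in with one open finger to stay clear of the lamp.

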